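# Stopper the bath-oil bottles and set them on the tray

### The arm

A 7-joint arm with a two-finger parallel gripper is mounted at the origin on the work surface. World frame = base frame: x ahead of the robot, y to its left, z up, the work surface at z = 0. Lengths are in m, angles in rad, forces in N, time in s.
With the tool pointing down it reaches from about 0.4 to 0.85 m from the base axis. Payload 10.4 kg.
Tool frame: the origin (TCP) lies at the very end of the fingers, on their centre line; the grasp point (between the pads) lies 19 mm behind it; x points along the fingers, z is the direction in which the jaws open and shut, and the axes are right-handed (so a half turn about x gives the same grasp; the last joint's range is limited). The gripper opens to 85 mm and grips with 20 to 120 N. Pads are 22 mm wide; open, the fingers measure 114 mm over their backs; the gripper's body (76 mm by 85 mm) begins 54 mm behind the grasp point. The pads swing forward as they close: fully open they stand 13 mm farther back than shut.
Start: joints at [-1.352, 0.332, -0.065, 1.46, 0.022, 1.35, -0.088], TCP at [0.15, 0.607, 0.231] pointing down, gripper open.
Joint ranges: [-2.6, 2.6], [-0.5, 2.12], [-1.47, 1.34], [0.16, 2.42], [-1.27, 4.41], [0.06, 2.06], [-2.6, 2.6]. Speed limits (rad/s): [2.22, 2.22, 2.79, 2.79, 3.14, 3.14, 3.14].

### API

Orientations are given as a unit quaternion [x, y, z, w].
In Python, from workcell import readout, camera, manip gives the robot as it stands.
- The arm moves only by the shell command python3 -m inch 'ROWS' [FORCE]. ROWS is JSON, a list of rows, each a list of 3 entries, a list of its own where there are three numbers: the turn, a rotation vector about the tool's x, y, z in degrees, then the shift along the tool's x, y, z in mm, then the closure, from 0 (fully open) to 1 (shut). In form: [[[wx, wy, wz], [dx, dy, dz], hand], ...]. A call has 1 to 10 rows; each row is the pose to reach, as a shift and turn from the pose measured when the call began, along the tool's axes at that moment; what a row does not reach only later rows make up. A row lasts 1/8 s, in which the tool goes at most 62.5 mm and 10.7 degrees, less where a joint would pass 70% of its speed; a pose out of reach is approached as far as the arm can. A call with a gripper value outside its range is refused whole. The fingers move at their own pace and stop on an object; FORCE is the grip in N (left out, the last holds). Time passes only in rows, so rows that repeat a pose let the fingers close. It gives the time, the measured TCP pose, the force and the opening at its end, in the units of the state.
- readout.get_obs(): the state, without advancing time (a new reading comes with each control period).
- camera(name): name is "side" or "top" or "wrist"; returns a dict with "pixels" (384x512x3 uint8, red, green, blue), "range_z" (384x512 float32, m along the optical axis (not along the pixel's ray), 0 where there is no reading), "intrinsics" (3x3 intrinsics, pixels), "extrinsics" (4x4, takes a point from world to camera coordinates); the wrist camera has in their place "T_tool_cam" (4x4, takes a point from camera to tool coordinates, whose origin is the TCP and whose axes are the tool frame's). Camera axes: x right, y down, z forward; pixel columns grow to the right and rows downward; lengths in m; the calibration is good to about 2 mm. A picture is of the moment at which its call begins: read the wrist's pose just before it.
- manip.hand_in(): hands the job in, once; it reports no verdict.
The state is a dict: "clock": time; "joint_pos": joint angles; "joint_velocities": joint speeds; "tau": joint torques, N m; "position": TCP position; "ee_rot": TCP orientation; "ft_force": force on the tool from outside, world axes, zero at the start; "torque": the same for the moment, N m; "grip_width": opening from 0.0 (shut) to 1.0 (fully open).
Only numpy, scipy, OpenCV 4.12 (cv2) and the standard library are available. Lean on these libraries where they do the work, as an engineer would, in place of code of your own. Each camera call takes 0.05 s, during which the arm holds its last target.

### The job

The bath-oil bottles have been refilled and their stoppers are dry: put each stopper from the walnut rack into the bottle of its own colour and tap it fully home, until its head sits down on the rim and the cork holds by friction, and stand each stoppered bottle upright on the marble tray. A bottle whose stopper is not in the rack can wait where it is; leave the jewellery tray, bangle, saucer and comb alone.

Things in the scene. Friction and masses are not known exactly. Their poses are not given: they have to be found in the camera images.
- bottle_white_c (a point): glossy white glazed bath-oil bottle, loose, upright, about 0.42 kg: body 62 mm across, 66 mm high; neck 42 mm across from 80 mm up to the rim at 108 mm. Mouth: tapered socket 30 mm across at the rim, narrowing 0.7 mm per 10 mm, 36 mm deep. Point: on the axis, half-way up, 54 mm below the rim; z up the axis. A stopper is home when its point is 69 mm above this one
- stopper_white_c (a point): glossy white stopper, 70 g, maybe absent: head 36 mm across, 30 mm high, flat top; cork shank below, 32 mm long, tapering 30.5 to 28.2 mm, tip edge rounded. Starts upright in the rack, head on its top. Point: centre of the head, 15 mm below its top; z up. Set in lightly it jams 4 to 6 mm short of the rim; about 15 N drives it down, friction keeps it there, until the head meets the rim
- bottle_blue_c (a point): blue glazed bath-oil bottle, loose, upright, about 0.42 kg: body 62 mm across, 66 mm high; neck 42 mm across from 80 mm up to the rim at 108 mm. Mouth: tapered socket 30 mm across at the rim, narrowing 0.7 mm per 10 mm, 36 mm deep. Point: on the axis, half-way up, 54 mm below the rim; z up the axis. A stopper is home when its point is 69 mm above this one
- stopper_blue_c (a point): blue stopper, 70 g, maybe absent: head 36 mm across, 30 mm high, flat top; cork shank below, 32 mm long, tapering 30.5 to 28.2 mm, tip edge rounded. Starts upright in the rack, head on its top. Point: centre of the head, 15 mm below its top; z up. Set in lightly it jams 4 to 6 mm short of the rim; about 15 N drives it down, friction keeps it there, until the head meets the rim
- bottle_clay_c (a point): terracotta orange-brown glazed bath-oil bottle, loose, upright, about 0.42 kg: body 62 mm across, 66 mm high; neck 42 mm across from 80 mm up to the rim at 108 mm. Mouth: tapered socket 30 mm across at the rim, narrowing 0.7 mm per 10 mm, 36 mm deep. Point: on the axis, half-way up, 54 mm below the rim; z up the axis. A stopper is home when its point is 69 mm above this one
- stopper_clay_c (a point): terracotta orange-brown stopper, 70 g, maybe absent: head 36 mm across, 30 mm high, flat top; cork shank below, 32 mm long, tapering 30.5 to 28.2 mm, tip edge rounded. Starts upright in the rack, head on its top. Point: centre of the head, 15 mm below its top; z up. Set in lightly it jams 4 to 6 mm short of the rim; about 15 N drives it down, friction keeps it there, until the head meets the rim
- bottle_sage_c (a point): sage green glazed bath-oil bottle, loose, upright, about 0.42 kg: body 62 mm across, 66 mm high; neck 42 mm across from 80 mm up to the rim at 108 mm. Mouth: tapered socket 30 mm across at the rim, narrowing 0.7 mm per 10 mm, 36 mm deep. Point: on the axis, half-way up, 54 mm below the rim; z up the axis. A stopper is home when its point is 69 mm above this one
- stopper_sage_c (a point): sage green stopper, 70 g, maybe absent: head 36 mm across, 30 mm high, flat top; cork shank below, 32 mm long, tapering 30.5 to 28.2 mm, tip edge rounded. Starts upright in the rack, head on its top. Point: centre of the head, 15 mm below its top; z up. Set in lightly it jams 4 to 6 mm short of the rim; about 15 N drives it down, friction keeps it there, until the head meets the rim
- tray_in (a point): low square white marble tray, fixed, inside 224 x 224 mm, outside 240 x 240 mm, rim 20 mm above the vanity top. Point: centre of its inner floor, 8 mm above the vanity top; x and y run along its sides, z up
- rack: walnut drying rack for the stoppers, fixed, 264 mm long (its x) and 74 mm wide (its y), top 46 mm high, with a row of four 34 mm square openings 62 mm apart along its x, at -93, -31, 31 and 93 mm. Origin: centre of its underside
- jewel_tray: bystander: walnut jewellery tray 160 x 240 mm, 55 mm high, with a hinged glass flap, fixed, beyond the work. Origin: centre of its underside
- jewel_flap_handle (a point): bystander: small brass knob on the near edge of the jewellery tray's glass flap, which is hinged on the far side and lies shut. Point: the knob, about 100 mm above the vanity top
- bangle: bystander: loose silver bangle lying flat, 69 mm across, 12 mm high. Origin: centre of its underside
- saucer: bystander: loose white porcelain saucer, 120 mm across, 16 mm high, with a pair of pearl studs in it. Origin: centre of its underside
- comb: bystander: loose black wide-tooth comb lying flat, 190 x 42 mm, 6 mm high. Origin: underside, about its middle
Mind the look-alikes: they are no part of the job. What is shaped like the part that bears bottle_sage_c but yellow is not meant. Leave any purple look-alike of the part that bears stopper_blue_c alone.

How it is judged:
At the end, for the whole second after the job is handed in: Each stopper from the rack is in the bottle of its colour, in line (4 mm, 4 degrees) and home (head within 2 mm of the rim); that bottle stands upright on the tray's floor, its axis within 85 mm of the tray's centre along each side. No bottle lies over (z of stopper_white_c in the frame of bottle_white_c between 0.064 and 0.0712 m and x of stopper_white_c in the frame of bottle_white_c between -0.004 and 0.004 m and y of stopper_white_c in the frame of bottle_white_c between -0.004 and 0.004 m and angle between the z axis of stopper_white_c and the z axis of bottle_white_c, either way round below 0.07 rad and angle between each of stopper_white_c, stopper_blue_c, stopper_clay_c, stopper_sage_c's own z axis and vertical below 0.06 rad and x of stopper_white_c in the frame of tray_in between -0.085 and 0.085 m and y of stopper_white_c in the frame of tray_in between -0.085 and 0.085 m and z of stopper_white_c in the frame of tray_in between 0.116 and 0.13 m and angle between each of bottle_white_c, bottle_blue_c, bottle_clay_c, bottle_sage_c's own z axis and vertical below 0.2 rad and z of stopper_blue_c in the frame of bottle_blue_c between 0.064 and 0.0712 m and x of stopper_blue_c in the frame of bottle_blue_c between -0.004 and 0.004 m and y of stopper_blue_c in the frame of bottle_blue_c between -0.004 and 0.004 m and angle between the z axis of stopper_blue_c and the z axis of bottle_blue_c, either way round below 0.07 rad and x of stopper_blue_c in the frame of tray_in between -0.085 and 0.085 m and y of stopper_blue_c in the frame of tray_in between -0.085 and 0.085 m and z of stopper_blue_c in the frame of tray_in between 0.116 and 0.13 m and z of stopper_clay_c in the frame of bottle_clay_c between 0.064 and 0.0712 m and x of stopper_clay_c in the frame of bottle_clay_c between -0.004 and 0.004 m and y of stopper_clay_c in the frame of bottle_clay_c between -0.004 and 0.004 m and angle between the z axis of stopper_clay_c and the z axis of bottle_clay_c, either way round below 0.07 rad and x of stopper_clay_c in the frame of tray_in between -0.085 and 0.085 m and y of stopper_clay_c in the frame of tray_in between -0.085 and 0.085 m and z of stopper_clay_c in the frame of tray_in between 0.116 and 0.13 m and z of stopper_sage_c in the frame of bottle_sage_c between 0.064 and 0.0712 m and x of stopper_sage_c in the frame of bottle_sage_c between -0.004 and 0.004 m and y of stopper_sage_c in the frame of bottle_sage_c between -0.004 and 0.004 m and angle between the z axis of stopper_sage_c and the z axis of bottle_sage_c, either way round below 0.07 rad and x of stopper_sage_c in the frame of tray_in between -0.085 and 0.085 m and y of stopper_sage_c in the frame of tray_in between -0.085 and 0.085 m and z of stopper_sage_c in the frame of tray_in between 0.116 and 0.13 m); the robot touches nothing.
It fails at once if the bangle is moved more than 2.5 cm (distance of bangle from where it was at the start of the episode above 0.025 m).
It fails at once if the saucer is moved more than 2.5 cm (distance of saucer from where it was at the start of the episode above 0.025 m).
It fails at once if the comb is moved more than 2.5 cm (distance of comb from where it was at the start of the episode above 0.025 m).
It fails at once if the jewellery tray's flap is lifted more than 2.5 cm (distance of jewel_flap_handle from where it was at the start of the episode above 0.025 m).
Of stopper_white, stopper_blue, stopper_clay, stopper_sage only 2 to 3 are there at a start; the rules pass over those that are not, and their reading is None.
At some moment in a run one of bottle_white, bottle_blue, bottle_clay, bottle_sage may be knocked a few centimetres aside while the robot is not near it.
It also fails if it takes over 210 s, if anything falls off the work surface, if the arm or the gripper's body presses on something with over 40 N, if the wrist force passes 120 N, or if a joint passes its speed limit or range.

## Working session

There is one attempt and no reset: what is moved stays moved. The work goes in short steps, Python scripts to look and compute and a shell command to move; the robot and the scene stay as the last step left them, time stands still between calls to the robot, and variables do not carry over. Pictures are saved under pics/ and viewed, and the job is handed in when it is done.

```bash
ls; mkdir -p pics
python3 - <<'E'
from workcell import readout,camera,manip
import cv2
print(readout.get_obs())
for n in ["side","top","wrist"]:
    c=camera(n); cv2.imwrite(f"pics/{n}0.png",c["pixels"][:,:,::-1])
    print(n,c["intrinsics"].tolist(),(c.get("extrinsics") if "extrinsics" in c else c["T_tool_cam"]).tolist())
E
```

```text
pics
{'clock': 0.0, 'joint_pos': array([-1.35161811,  0.33288407, -0.06469593,  1.46093619,  0.02160158,
        1.34992376, -0.08847777]), 'joint_velocities': array([-0.00023628,  0.00036499, -0.00015392,  0.00031354, -0.00058148,
       -0.00037597,  0.00038518]), 'tau': array([-5.93263521e-04, -6.25450802e+01,  4.87452617e-02, -3.91599226e+01,
        1.60555495e-02,  9.85652790e-03, -4.29557531e-05]), 'position': array([0.14956075, 0.60644804, 0.23051076]), 'ee_rot': array([-0.43640119,  0.55702876,  0.43572757,  0.55625035]), 'ft_force': array([-0.71291625,  0.85236869,  0.35790209]), 'torque': array([0.03001075, 0.02796116, 0.01494089]), 'grip_width': 0.9994631980220667}
side [[379.12501213690865, 0.0, 252.55666714954808], [0.0, 379.12501213690865, 186.3557000890792], [0.0, 0.0, 1.0]] [[0.9750040089458247, -0.22188261995195827, 0.011631229635094924, -0.5750877959242637], [-0.13855325818789474, -0.648090724799039, -0.7488533949145016, 0.21742453844052412], [0.1736956452680608, 0.728523517391656, -0.6626336147692786, 0.922373223804841], [0.0, 0.0, 0.0, 1.0]]
top [[368.6840813843984, 0.0, 253.2772433701748], [0.0, 368.6840813843984, 194.30868103590942], [0.0, 0.0, 1.0]] [[0.0030289320885966767, -0.999969284162221, -0.0072288520871483485, 0.11334220311262726], [-0.9869250124403934, -0.0018243125148468334, -0.16116976051163284, 0.5991817480036388], [0.16115162236208352, 0.007622507195363799, -0.9869002239305272, 0.9304987398348216], [0.0, 0.0, 0.0, 1.0]]
wrist [[297.0324496883508, 0.0, 255.83897033436807], [0.0, 297.0324496883508, 190.71255989873077], [0.0, 0.0, 1.0]] [[-0.0005447330389159232, -0.3253391873121187, 0.9455972273991732, -0.142548050606122], [0.0007227105288128129, -0.9455972488278103, -0.3253387783507597, 0.08240734266878783], [0.9999995904776185, 0.0005061702908493412, 0.0007502241190504618, -0.0008324499777823124], [0.0, 0.0, 0.0, 1.0]]
```

View pics/side0.png

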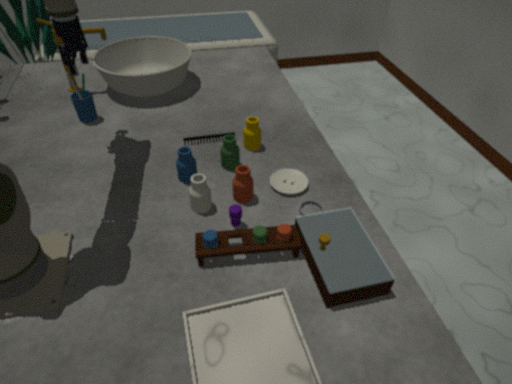

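View pics/top0.png

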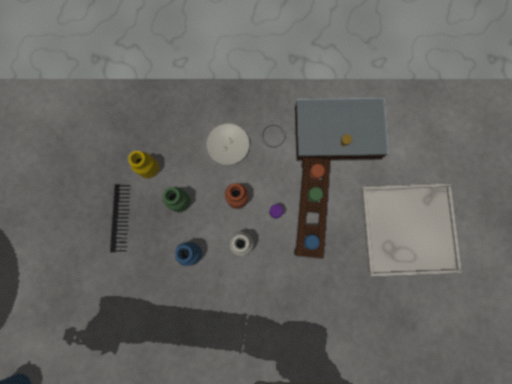

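View pics/wrist0.png

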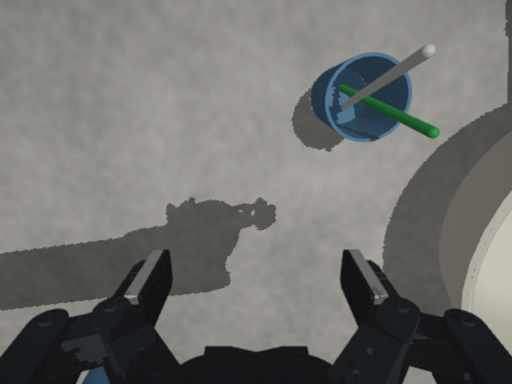

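```bash
cat > h.py <<'E'
from workcell import readout,camera,manip
import numpy as np,cv2
from scipy.spatial.transform import Rotation as R
def tool():
    o=readout.get_obs(); T=np.eye(4); T[:3,:3]=R.from_quat(o["ee_rot"]).as_matrix(); T[:3,3]=o["position"]; return T,o
def shot(n,save=None):
    T,o=tool(); c=camera(n); K=c["intrinsics"]
    W=T@c["T_tool_cam"] if n=="wrist" else np.linalg.inv(c["extrinsics"])
    if save: cv2.imwrite("pics/"+save,c["pixels"][:,:,::-1])
    d=c["range_z"]; v,u=np.mgrid[:384,:512]
    P=np.stack([(u-K[0,2])/K[0,0]*d,(v-K[1,2])/K[1,1]*d,d],-1)@W[:3,:3].T+W[:3,3]
    P[d<=0]=np.nan
    return c["pixels"],P,W,K
def circ(P,zlo,zhi,xy,r):
    """points in z band within r of xy -> median z, minEnclosing circle"""
    m=(P[...,2]>zlo)&(P[...,2]<zhi)&(np.hypot(P[...,0]-xy[0],P[...,1]-xy[1])<r)
    q=P[m]; 
    if len(q)<5: return None
    (x,y),rad=cv2.minEnclosingCircle((q[:,:2]*1000).astype(np.float32))
    return [round(float(t),1) for t in (x,y,rad,np.median(q[:,2])*1000)],len(q)
def togo(target,yaw=None,T=None):
    """shift in tool axes mm to reach world target; yaw of jaw axis (tool z) deg -> rotvec"""
    if T is None: T,_=tool()
    s=T[:3,:3].T@(np.array(target)-T[:3,3])*1000
    out=[None,np.round(s,1)]
    if yaw is not None:
        best=None
        for a in (yaw,yaw+180):
            z=np.array([np.cos(np.radians(a)),np.sin(np.radians(a)),0]);x=np.array([0,0,-1.]);y=np.cross(z,x)
            r=(R.from_matrix(T[:3,:3].T@np.stack([x,y,z],1))).as_rotvec(degrees=True)
            if best is None or np.linalg.norm(r)<np.linalg.norm(best): best=r
        out[0]=np.round(best,1)
    return out
def dirs():
    T,o=tool(); print("t",round(o["clock"],2),"pos",np.round(o["position"]*1000,1),"jawyaw",np.round(np.degrees(np.arctan2(T[1,2],T[0,2])),1),"x",np.round(T[:3,0],3),"F",np.round(o["ft_force"],1),"w",round(o["grip_width"],3),"j7",np.round(o["joint_pos"],2))
E
python3 - <<'E'
from h import *
dirs()
p,P,W,K=shot("top")
for n,(u,v) in dict(yellow=(137,157),sage=(173,193),clay=(236,189),white=(240,238),blue=(184,248),purple=(277,210),sclay=(317,171),ssage=(316,194),hole=(313,218),sblue=(312,242),flap=(340,120),knob=(346,140),flapedge=(340,152),traymid=(412,230),sauc=(228,145),bangle=(263,136),tl=(364,187),tr=(450,186),br=(459,271),bl=(371,275),rack=(306,256),rack2=(330,158)).items(): print(n,np.round(P[v,u]*1000,1))
for n,xy in dict(yellow=1,sage=1).items(): pass
p,P,W,K=shot("side")
for n,(u,v) in dict(sclay=(284,232),ssage=(260,234),sblue=(210,239),knob=(325,238),flap=(345,250),hole=(236,240)).items(): print(n,np.round(P[v,u]*1000,1),p[v,u])
E
```

```text
t 0.15 pos [149.6 606.5 230.7] jawyaw 76.1 x [-0.    -0.001 -1.   ] F [0.3 0.5 0.4] w 0.997 j7 [-1.35  0.33 -0.06  1.46  0.02  1.35 -0.09]
yellow [692.  419.2  81.4]
sage [597.4 322.2  76.7]
clay [608.  159.3  77.7]
white [482.1 147.8  79.4]
blue [456.6 287.4  85.1]
purple [555.3  53.   63.8]
sclay [656.  -51.1  77.3]
ssage [595.5 -47.2  76.4]
hole [540.9 -49.6   1.1]
sblue [472.5 -33.4  80.6]
flap [ 800.7 -119.2   62.5]
knob [ 730.  -121.7  108.3]
flapedge [ 711.5 -116.2   62.1]
traymid [ 508.  -316.1    9.2]
sauc [746.4 187.   10.1]
bangle [774.2  88.    6. ]
tl [ 624.7 -188.5   19. ]
tr [ 631.  -432.5    2.4]
br [ 400.  -425.8   23.9]
bl [ 388.8 -195.6   21.3]
rack [437.7 -21.8  49.7]
rack2 [704.8 -96.6  25.3]
sclay [653.7 -65.8  75.6] [112  55  33]
ssage [594.6 -57.8  73.4] [54 84 49]
sblue [472.1 -47.2  72.9] [39 66 85]
knob [ 734.2 -126.6  102.1] [113  90  20]
flap [ 787.4 -138.8   58.7] [80 92 87]
hole [ 5.439e+02 -2.000e+00 -5.000e-01] [104 103  96]
```

Run:
```python
import cv2
i=cv2.imread("pics/side0.png"); cv2.imwrite("pics/s0z.png",cv2.resize(i[130:300,160:400],None,fx=3.3,fy=3.3,interpolation=cv2.INTER_CUBIC))
```

```text
(no output)
```

View pics/s0z.png

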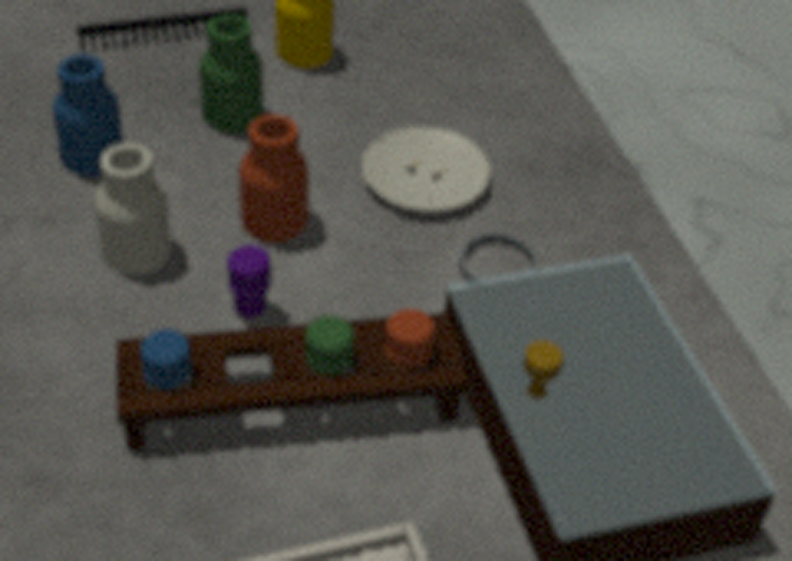

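The rack holds blue, (empty), sage and clay stoppers. The white stopper is absent, and yellow and purple are look-alikes. Next I measure the rims and heads.

Run:
```python
from h import *
p,P,W,K=shot("top")
for n,xy in dict(sage=(.60,.32),clay=(.61,.16),white=(.48,.15),blue=(.46,.29),yellow=(.69,.42)).items(): print(n,circ(P,.095,.125,xy,.05))
for n,xy in dict(sclay=(.656,-.051),ssage=(.595,-.047),sblue=(.472,-.04)).items(): print(n,circ(P,.066,.09,xy,.03))
p,P,W,K=shot("side")
for n,xy in dict(sage=(.60,.32),clay=(.61,.16),white=(.48,.15),blue=(.46,.29),yellow=(.69,.42)).items(): print(n,circ(P,.095,.125,xy,.05))
# tray rim
p,P,W,K=shot("top")
m=(P[...,2]>.014)&(P[...,2]<.028)&(P[...,1]<-.17)&(P[...,0]<.66)&(P[...,0]>.36)
print(cv2.minAreaRect((P[m][:,:2]*1000).astype(np.float32)))
```

```text
sage ([586.1, 319.6, 21.4, 109.3], 160)
clay ([596.0, 159.4, 21.3, 109.7], 143)
white ([468.5, 145.9, 21.3, 109.8], 132)
blue ([442.8, 283.6, 21.4, 109.4], 159)
yellow ([679.7, 411.4, 22.2, 109.1], 180)
sclay ([658.3, -52.8, 18.3, 78.1], 158)
ssage ([596.8, -46.3, 17.9, 77.5], 157)
sblue ([473.6, -34.5, 18.0, 77.6], 167)
sage ([584.0, 317.9, 22.9, 103.8], 109)
clay ([596.3, 160.2, 23.2, 104.5], 139)
white ([468.6, 144.2, 22.1, 105.2], 143)
blue ([444.4, 282.7, 24.2, 104.5], 128)
yellow ([679.6, 409.6, 22.2, 104.5], 103)
((511.05792236328125, -309.21148681640625), (240.15109252929688, 242.13902282714844), 2.3359086513519287)
```

Run:
```python
from h import *
print(togo((.443,.284,.16),84)); print(togo((.443,.284,.077),84))
T,_=tool(); print(np.round(T[:3,:3],3))
```

```text
[array([-7.9, -0. , -0. ]), array([  71.2, -362.1, -243.1])]
[array([-7.9, -0. , -0. ]), array([ 154.2, -362.1, -243.1])]
[[-0.    -0.971  0.239]
 [-0.     0.239  0.971]
 [-1.     0.    -0.   ]]
```

```bash
python3 -m inch '[[[-8,0,0],[40,-362,-243],0],[[-8,0,0],[40,-362,-243],0],[[-8,0,0],[40,-362,-243],0],[[-8,0,0],[40,-362,-243],0],[[-8,0,0],[40,-362,-243],0],[[-8,0,0],[40,-362,-243],0],[[-8,0,0],[40,-362,-243],0],[[-8,0,0],[40,-362,-243],0],[[-8,0,0],[40,-362,-243],0],[[-8,0,0],[40,-362,-243],0]]' 40
python3 - <<'E'
from h import *
dirs()
p,P,W,K=shot("wrist","w1.png")
print(circ(P,.1,.12,(.443,.284),.05),circ(P,.1,.12,(.4685,.146),.05))
print(togo((.443,.284,.077),84))
E
```

```text
clock: 1.65
position: [0.442, 0.2855, 0.1913]
ee_rot: [-0.474, 0.524, 0.475, 0.524]
ft_force: [-0.2, 0.4, -0.3]
grip_width: 0.997
t 1.65 pos [442.  285.5 191.3] jawyaw 84.3 x [-0.  0. -1.] F [-0.2  0.4 -0.3] w 0.997 j7 [-0.84  0.14  0.2   1.79 -0.03  1.22  0.84]
([442.2, 283.3, 21.7, 107.7], 1255) ([467.6, 145.5, 21.9, 107.4], 1342)
[array([ 0.3,  0. , -0. ]), array([114.3,  -1.1,  -1.4])]
```

View pics/w1.png

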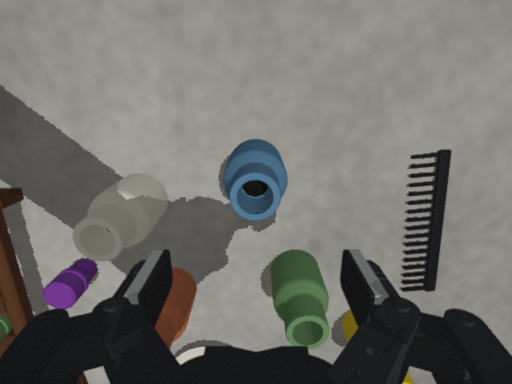

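Wrist and top cameras agree on the blue bottle (rim at pixel 256,195). Descending onto its neck.

```bash
python3 -m inch '[[[0,0,0],[60,0,-2],0],[[0,0,0],[110,0,-2],0],[[0,0,0],[114,0,-2],0],[[0,0,0],[114,0,-2],1],[[0,0,0],[114,0,-2],1],[[0,0,0],[114,0,-2],1],[[0,0,0],[114,0,-2],1],[[0,0,0],[114,0,-2],1]]' 40; python3 -m inch '[[[0,0,0],[-60,0,0],1],[[0,0,0],[-120,0,0],1],[[0,0,0],[-140,0,0],1],[[0,0,0],[-140,0,0],1]]'
python3 - <<'E'
from h import *
dirs(); print(togo((.456,-.270,.220),84)); shot("side","s2.png")
E
```

```text
clock: 2.7
position: [0.443, 0.2846, 0.0796]
ee_rot: [-0.474, 0.523, 0.475, 0.526]
ft_force: [-1.8, 1.0, 6.7]
grip_width: 0.498
clock: 3.2
position: [0.4433, 0.2847, 0.2217]
ee_rot: [-0.474, 0.522, 0.475, 0.527]
ft_force: [-0.1, 0.1, -4.9]
grip_width: 0.494
t 3.2 pos [443.3 284.7 221.7] jawyaw 84.3 x [ 0.005  0.006 -1.   ] F [-0.1  0.1 -4.9] w 0.494 j7 [-0.84  0.11  0.2   1.75 -0.02  1.27  0.84]
[array([0.3, 0.3, 0.3]), array([  -1.3,  -67.8, -550.7])]
```

View pics/s2.png

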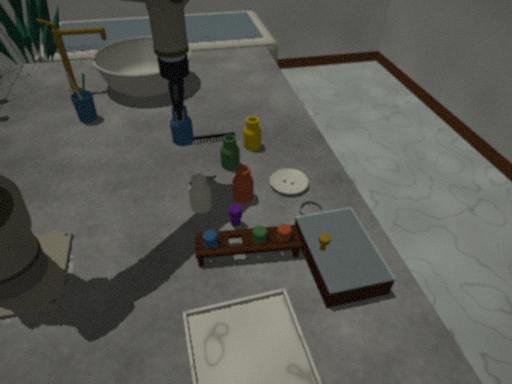

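Bottle is held (side view ~180,128). Carrying to tray.

```bash
python3 -m inch '[[[0,0,0],[-1,-8,-60],1],[[0,0,0],[-1,-15,-120],1],[[0,0,0],[-1,-23,-180],1],[[0,0,0],[-1,-30,-240],1],[[0,0,0],[-1,-38,-300],1],[[0,0,0],[-1,-46,-360],1],[[0,0,0],[-1,-54,-420],1],[[0,0,0],[-1,-61,-480],1],[[0,0,0],[-1,-68,-540],1],[[0,0,0],[-1,-68,-551],1]]'
python3 - <<'E'
from h import *
dirs(); print(togo((.456,-.270,.090),84))
E
```

```text
clock: 4.5
position: [0.4533, -0.275, 0.2174]
ee_rot: [-0.473, 0.525, 0.473, 0.526]
ft_force: [-1.1, 0.3, -3.6]
grip_width: 0.495
t 4.5 pos [ 453.3 -275.   217.4] jawyaw 84.0 x [ 0.     0.001 -1.   ] F [-1.1  0.3 -3.6] w 0.495 j7 [-0.26  0.15  0.8   1.77 -0.11  1.27  2.03]
[array([-0. ,  0.1, -0. ]), array([127.5,  -2.2,   5. ])]
```

```bash
python3 -m inch '[[[0,0,0],[50,-2,5],1],[[0,0,0],[100,-2,5],1],[[0,0,0],[122,-2,5],1],[[0,0,0],[126,-2,5],1],[[0,0,0],[128,-2,5],1],[[0,0,0],[130,-2,5],1]]'
python3 - <<'E'
from h import *
dirs()
E
```

```text
clock: 5.25
position: [0.4565, -0.2702, 0.0883]
ee_rot: [-0.473, 0.525, 0.473, 0.526]
ft_force: [0.3, 0.5, -4.5]
grip_width: 0.499
t 5.25 pos [ 456.5 -270.2   88.3] jawyaw 84.0 x [ 0.002  0.001 -1.   ] F [ 0.3  0.5 -4.5] w 0.499 j7 [-0.2   0.31  0.76  1.91 -0.26  1.01  2.13]
```

```bash
python3 -m inch '[[[0,0,0],[1,0,0],1],[[0,0,0],[2,0,0],1],[[0,0,0],[3,0,0],1],[[0,0,0],[3,0,0],1]]'
python3 - <<'E'
from h import *
dirs()
E
```

```text
clock: 5.75
position: [0.4577, -0.2705, 0.0877]
ee_rot: [-0.474, 0.524, 0.472, 0.527]
ft_force: [-7.2, 5.0, 20.8]
grip_width: 0.494
t 5.75 pos [ 457.7 -270.5   87.7] jawyaw 84.0 x [ 0.005  0.002 -1.   ] F [-7.2  5.  20.8] w 0.494 j7 [-0.2   0.32  0.76  1.91 -0.26  1.01  2.14]
```

```bash
python3 -m inch '[[[0,0,0],[0,0,0],0],[[0,0,0],[0,0,0],0],[[0,0,0],[-3,-1,0],0],[[0,0,0],[-3,-1,0],0]]'; python3 -m inch '[[[10,0,0],[0,0,0],0],[[20,0,0],[0,0,0],0],[[30,0,0],[0,0,0],0],[[40,0,0],[0,0,0],0],[[50,0,0],[0,0,0],0],[[60,0,0],[0,0,0],0],[[70,0,0],[0,0,0],0],[[80,0,0],[0,0,0],0],[[90,0,0],[0,0,0],0],[[90,0,0],[0,0,0],0]]'
python3 - <<'E'
from h import *
dirs();print(togo((.456,-.270,.091),-6))
E
```

```text
clock: 6.25
position: [0.4589, -0.2707, 0.0909]
ee_rot: [-0.474, 0.524, 0.472, 0.527]
ft_force: [-0.4, -0.3, 0.6]
grip_width: 1.004
clock: 7.5
position: [0.4589, -0.2706, 0.0908]
ee_rot: [0.037, 0.705, -0.036, 0.708]
ft_force: [0.2, 0.1, -1.0]
grip_width: 0.999
t 7.5 pos [ 458.9 -270.6   90.8] jawyaw -6.0 x [ 0.004  0.001 -1.   ] F [ 0.2  0.1 -1. ] w 0.999 j7 [-0.45  0.44  1.09  1.91 -0.45  1.06  0.73]
[array([ 0. ,  0.2, -0.1]), array([-0.3,  0.3, -2.9])]
```

```bash
python3 -m inch '[[[0,0,0],[0,0,-1],1],[[0,0,0],[0,0,-1],1],[[0,0,0],[0,0,-1],1],[[0,0,0],[0,0,-1],1],[[0,0,0],[0,0,-1],1]]' 20
python3 - <<'E'
from h import *
dirs()
E
python3 -m inch '[[[0,0,0],[0,0,0],0],[[0,0,0],[0,0,0],0],[[0,0,0],[-60,0,0],0],[[0,0,0],[-120,0,0],0],[[0,0,0],[-120,0,0],0]]'
python3 - <<'E'
from h import *
dirs(); p,P,W,K=shot("wrist","w3.png"); print(circ(P,.11,.13,(.458,-.27),.05)); 
print(togo((.474,-.035,.170),39))
E
```

```text
clock: 8.12
position: [0.4577, -0.2707, 0.0909]
ee_rot: [0.037, 0.705, -0.036, 0.708]
ft_force: [-3.3, -0.2, 5.7]
grip_width: 0.505
t 8.12 pos [ 457.7 -270.7   90.9] jawyaw -6.0 x [ 0.004  0.001 -1.   ] F [-3.3 -0.2  5.7] w 0.505 j7 [-0.45  0.43  1.09  1.91 -0.45  1.06  0.73]
clock: 8.75
position: [0.459, -0.2721, 0.2146]
ee_rot: [0.037, 0.702, -0.037, 0.71]
ft_force: [0.1, 1.3, -0.8]
grip_width: 1.003
t 8.75 pos [ 459.  -272.1  214.6] jawyaw -6.0 x [ 0.01 -0.   -1.  ] F [ 0.1  1.3 -0.8] w 1.003 j7 [-0.61  0.27  1.25  1.78 -0.27  1.28  0.6 ]
([456.6, -270.7, 21.3, 115.6], 1052)
[array([-44.9,   0.4,   0.1]), array([ 42.7, 236.3,  -9. ])]
```

View pics/w3.png

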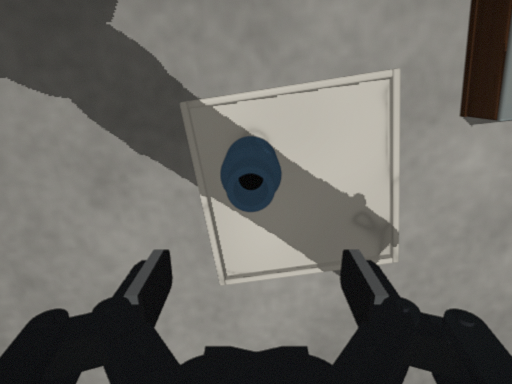

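```bash
python3 -m inch '[[[-10,0,0],[10,60,-3],0],[[-20,0,0],[20,120,-6],0],[[-30,0,0],[30,180,-8],0],[[-40,0,0],[42,236,-9],0],[[-45,0,0],[42,236,-9],0],[[-45,0,0],[42,236,-9],0]]'
python3 - <<'E'
from h import *
dirs(); p,P,W,K=shot("wrist","w4.png"); print(circ(P,.07,.085,(.474,-.035),.03)); 
print(togo((.474,-.035,.056),39))
E
```

```text
clock: 9.55
position: [0.4734, -0.0349, 0.1698]
ee_rot: [-0.237, 0.664, 0.236, 0.668]
ft_force: [0.7, -0.3, -0.0]
grip_width: 1.002
t 9.55 pos [473.4 -34.9 169.8] jawyaw 39.1 x [ 0.006  0.    -1.   ] F [ 0.7 -0.3 -0. ] w 1.002 j7 [-1.13  0.01  1.14  1.97 -0.01  1.16  0.7 ]
([472.9, -34.9, 18.1, 75.7], 1364)
[array([-0.1,  0.3,  0.2]), array([1.141e+02, 6.000e-01, 1.000e-01])]
```

View pics/w4.png

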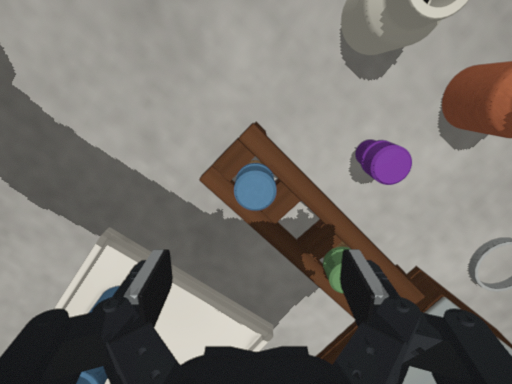

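```bash
python3 -m inch '[[[0,0.3,0.2],[60,0,-1],0],[[0,0.3,0.2],[112,0,-1],0],[[0,0.3,0.2],[114,0,-1],0.3],[[0,0.3,0.2],[114,0,-1],1],[[0,0.3,0.2],[114,0,-1],1],[[0,0.3,0.2],[114,0,-1],1],[[0,0.3,0.2],[114,0,-1],1]]' 20
python3 - <<'E'
from h import *
dirs()
E
python3 -m inch '[[[0,0,0],[0,0,0],0.2],[[0,0,0],[0,0,0],0.2],[[10,0,0],[0,0,0],0.2],[[20,0,0],[0,0,0],0.2],[[30,0,0],[0,0,0],0.2],[[40,0,0],[0,0,0],0.2],[[50,0,0],[0,0,0],0.2],[[60,0,0],[0,0,0],0.2],[[70,0,0],[0,0,0],0.2],[[80,0,0],[0,0,0],0.2]]'
python3 - <<'E'
from h import *
dirs(); shot("side","s5.png"); print(togo((.474,-.035,.056),-51))
E
```

```text
clock: 10.48
position: [0.4752, -0.0359, 0.0581]
ee_rot: [-0.236, 0.665, 0.236, 0.668]
ft_force: [-0.8, -1.1, 8.9]
grip_width: 0.41
t 10.47 pos [475.2 -35.9  58.1] jawyaw 38.9 x [ 0.004  0.002 -1.   ] F [-0.8 -1.1  8.9] w 0.41 j7 [-0.97  0.32  1.08  2.08 -0.36  0.94  0.98]
clock: 11.72
position: [0.4752, -0.0356, 0.0583]
ee_rot: [0.251, 0.66, -0.249, 0.663]
ft_force: [-0.1, -0.2, -0.0]
grip_width: 0.799
t 11.72 pos [475.2 -35.6  58.3] jawyaw -41.4 x [ 0.004  0.002 -1.   ] F [-0.1 -0.2 -0. ] w 0.799 j7 [-1.12  0.5   1.31  2.08 -0.58  1.   -0.22]
[array([ 9.2,  0.1, -0.2]), array([ 2.2, -0.3, -1.3])]
```

View pics/s5.png

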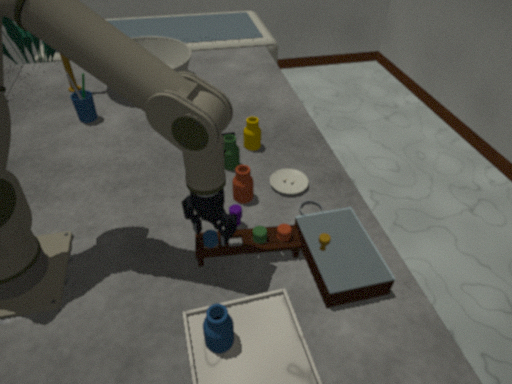

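```bash
python3 -m inch '[[[8,0,0],[2,0,-1],0.2],[[8,0,0],[2,0,-1],1],[[8,0,0],[2,0,-1],1],[[8,0,0],[2,0,-1],1],[[8,0,0],[2,0,-1],1]]' 60
python3 - <<'E'
from h import *
dirs()
E
python3 -m inch '[[[0,0,0],[-60,0,0],1],[[0,0,0],[-120,0,0],1],[[0,0,0],[-130,0,0],1],[[0,0,0],[-130,0,0],1]]'
python3 - <<'E'
from h import *
dirs(); print(togo((.4572,-.2706,.170))); shot("side","s6.png"); shot("wrist","w6.png")
E
```

```text
clock: 12.4
position: [0.4743, -0.0347, 0.0566]
ee_rot: [0.298, 0.641, -0.295, 0.643]
ft_force: [-4.0, 1.7, 9.5]
grip_width: 0.399
t 12.4 pos [474.3 -34.7  56.6] jawyaw -49.6 x [ 0.004  0.003 -1.   ] F [-4.   1.7  9.5] w 0.399 j7 [-1.12  0.5   1.32  2.08 -0.59  1.   -0.36]
clock: 12.9
position: [0.4754, -0.0351, 0.1888]
ee_rot: [0.301, 0.641, -0.291, 0.643]
ft_force: [-0.6, 1.1, -1.3]
grip_width: 0.398
t 12.9 pos [475.4 -35.1 188.8] jawyaw -49.5 x [ 0.008  0.011 -1.   ] F [-0.6  1.1 -1.3] w 0.398 j7 [-1.33 -0.07  1.31  1.95  0.06  1.2  -0.9 ]
[None, array([  16.1, -167.1,  167.2])]
```

View pics/w6.png

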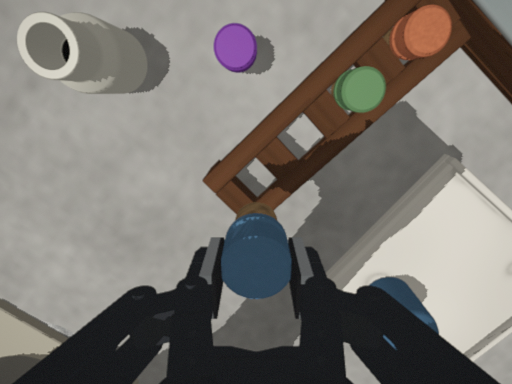

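```bash
python3 -m inch '[[[0,0,0],[4,-42,42],1],[[0,0,0],[8,-84,84],1],[[0,0,0],[12,-126,126],1],[[0,0,0],[16,-167,167],1],[[0,0,0],[16,-167,167],1],[[0,0,0],[16,-167,167],1]]'
python3 - <<'E'
from h import *
dirs(); print(togo((.4572,-.2706,.164),-50))
E
```

```text
clock: 13.75
position: [0.4542, -0.2702, 0.1671]
ee_rot: [0.298, 0.643, -0.295, 0.641]
ft_force: [0.4, 0.3, -1.2]
grip_width: 0.395
t 13.75 pos [ 454.2 -270.2  167.1] jawyaw -49.5 x [-0.001  0.004 -1.   ] F [ 0.4  0.3 -1.2] w 0.395 j7 [-0.56  0.33  1.2   1.84 -0.33  1.2  -0.11]
[array([ 0.5, -0.2, -0.1]), array([3.1, 2. , 2.2])]
```

```bash
python3 -m inch '[[[0,-0.2,-0.1],[3,2,2.2],1],[[0,-0.2,-0.1],[3,2,2.2],1],[[0,-0.2,-0.1],[3,2,2.2],1]]'
python3 - <<'E'
from h import *
dirs(); print(togo((.4572,-.2706,.131),-50)); p,P,W,K=shot("top","t7.png");  shot("side","s7.png")
import cv2
i=cv2.imread("pics/s7.png");j=cv2.imread("pics/t7.png")
cv2.imwrite("pics/z7.png",cv2.hconcat([cv2.resize(i[240:370,150:280],(400,400)),cv2.resize(j[190:290,360:460],(400,400))]))
E
```

```text
clock: 14.12
position: [0.4577, -0.2695, 0.1641]
ee_rot: [0.296, 0.642, -0.295, 0.642]
ft_force: [-0.6, -0.4, -0.2]
grip_width: 0.396
t 14.12 pos [ 457.7 -269.5  164.1] jawyaw -49.4 x [ 0.     0.001 -1.   ] F [-0.6 -0.4 -0.2] w 0.396 j7 [-0.55  0.34  1.2   1.84 -0.34  1.19 -0.11]
[array([ 0.6, -0. , -0.1]), array([33.1, -1.1,  0.5])]
```

View pics/z7.png

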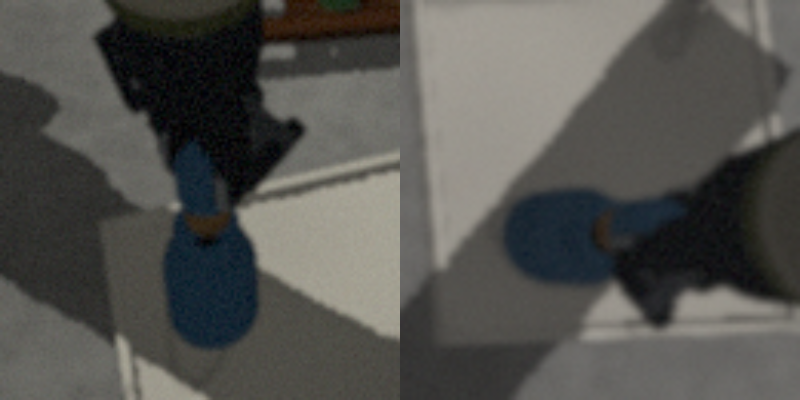

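The cork sits right above the mouth in both views. Lowering in steps.

```bash
python3 -m inch '[[[0,0,0],[4,-1,0.5],1],[[0,0,0],[8,-1,0.5],1],[[0,0,0],[12,-1,0.5],1],[[0,0,0],[16,-1,0.5],1],[[0,0,0],[20,-1,0.5],1],[[0,0,0],[24,-1,0.5],1]]'
python3 - <<'E'
from h import *
dirs(); print(togo((.4572,-.2706,.131),-50))
E
```

```text
clock: 14.98
position: [0.457, -0.2709, 0.1399]
ee_rot: [0.296, 0.642, -0.295, 0.642]
ft_force: [-1.1, 0.5, -0.7]
grip_width: 0.397
t 14.97 pos [ 457.  -270.9  139.9] jawyaw -49.5 x [ 0.001  0.001 -1.   ] F [-1.1  0.5 -0.7] w 0.397 j7 [-0.52  0.37  1.16  1.87 -0.38  1.15 -0.08]
[array([ 0.5, -0. , -0.1]), array([ 8.9,  0.4, -0.1])]
```

Inserted cleanly without side force. Pressing home.

```bash
python3 -m inch '[[[0,0,0],[4,0,0],1],[[0,0,0],[8,0,0],1],[[0,0,0],[11,0,0],1],[[0,0,0],[13,0,0],1],[[0,0,0],[15,0,0],1]]' 80
python3 - <<'E'
from h import *
dirs()
E
python3 -m inch '[[[0,0,0],[1,0,0],1],[[0,0,0],[2,0,0],1],[[0,0,0],[3,0,0],1]]';python3 - <<'E'
from h import *
dirs()
E
```

```text
clock: 15.6
position: [0.4579, -0.2716, 0.1272]
ee_rot: [0.297, 0.642, -0.295, 0.643]
ft_force: [-12.5, 10.1, 47.7]
grip_width: 0.39
t 15.6 pos [ 457.9 -271.6  127.2] jawyaw -49.5 x [ 0.003  0.002 -1.   ] F [-12.5  10.1  47.7] w 0.39 j7 [-0.5   0.39  1.14  1.88 -0.4   1.13 -0.07]
clock: 15.98
position: [0.4587, -0.2719, 0.1273]
ee_rot: [0.298, 0.641, -0.294, 0.643]
ft_force: [-14.3, 11.0, 53.0]
grip_width: 0.393
t 15.97 pos [ 458.7 -271.9  127.3] jawyaw -49.5 x [ 0.004  0.004 -1.   ] F [-14.3  11.   53. ] w 0.393 j7 [-0.49  0.39  1.14  1.88 -0.4   1.13 -0.06]
```

```bash
python3 -m inch '[[[0,0,0],[-2,0,0],0],[[0,0,0],[-2,0,0],0],[[0,0,0],[-2,0,0],0],[[0,0,0],[-60,0,0],0],[[0,0,0],[-100,0,0],0],[[0,0,0],[-100,0,0],0]]'
python3 - <<'E'
from h import *
dirs(); p,P,W,K=shot("wrist","w8.png"); print(circ(P,.138,.16,(.458,-.271),.03)); 
p,P,W,K=shot("top","t8.png")
for n,xy in dict(sage=(.60,.32),clay=(.61,.16),white=(.48,.15)).items(): print(n,circ(P,.095,.125,xy,.05))
print(togo((.586,.3195,.21),84))
E
```

```text
clock: 16.73
position: [0.4594, -0.2731, 0.2294]
ee_rot: [0.298, 0.64, -0.294, 0.644]
ft_force: [0.7, -0.8, -0.5]
grip_width: 1.0
t 16.73 pos [ 459.4 -273.1  229.4] jawyaw -49.5 x [ 0.008  0.003 -1.   ] F [ 0.7 -0.8 -0.5] w 1.0 j7 [-0.61  0.26  1.25  1.75 -0.26  1.31 -0.17]
([451.4, -286.2, 18.3, 146.0], 1318)
sage ([586.4, 319.9, 21.5, 109.5], 159)
clay ([595.9, 159.4, 21.3, 109.8], 139)
white ([468.5, 145.9, 21.2, 109.4], 132)
[array([46.5, -0.2, -0.3]), array([  19.9,  481.3, -366.5])]
```

View pics/w8.png

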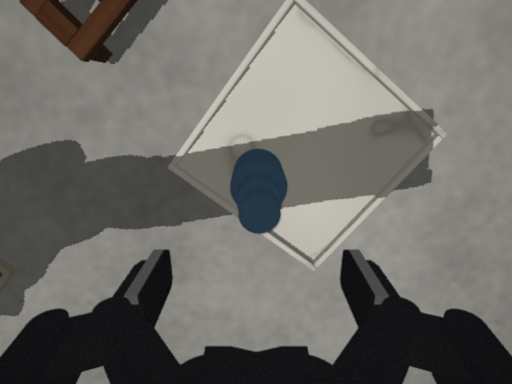

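Blue head top is at z=146 mm, which is home. The bottle sits about 15 mm from where I released it, still well on the tray; I'll recheck that later. On to sage.

```bash
python3 -m inch '[[[-10,0,0],[2,50,-38],0],[[-20,0,0],[4,100,-76],0],[[-30,0,0],[6,150,-114],0],[[-40,0,0],[8,198,-151],0],[[-50,0,0],[10,246,-187],0],[[-60,0,0],[12,294,-224],0],[[-70,0,0],[14,342,-260],0],[[-80,0,0],[16,390,-297],0],[[-88,0,0],[18,438,-333],0],[[-88,0,0],[20,481,-366],0]]' 20
python3 - <<'E'
from h import *
dirs();p,P,W,K=shot("wrist","w9.png"); print(circ(P,.1,.12,(.586,.32),.05))
p,P,W,K=shot("top","t9.png"); print(circ(P,.138,.16,(.458,-.271),.06))
print(togo((.5863,.3195,.08),39))
E
```

```text
clock: 18.08
position: [0.5856, 0.3208, 0.2074]
ee_rot: [-0.233, 0.666, 0.235, 0.668]
ft_force: [1.6, -0.3, 1.1]
grip_width: 0.999
t 18.07 pos [585.6 320.8 207.4] jawyaw 38.7 x [ 0.002  0.003 -1.   ] F [ 1.6 -0.3  1.1] w 0.999 j7 [-1.09  0.52  0.76  1.41 -0.36  1.35  0.35]
([585.3, 319.9, 21.5, 107.6], 1113)
([451.4, -284.1, 18.4, 147.2], 212)
[array([ 0. ,  0.1, -0.2]), array([125.6,  -7. ,  -2.5])]
```

View pics/t9.png

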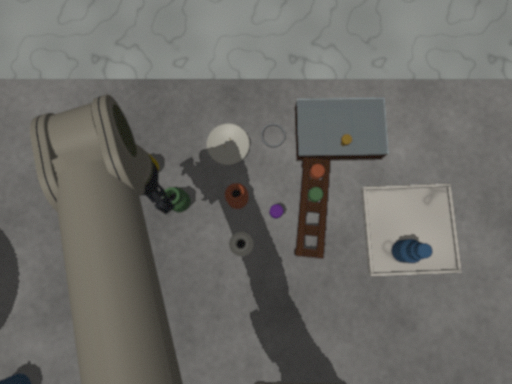

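View pics/w9.png

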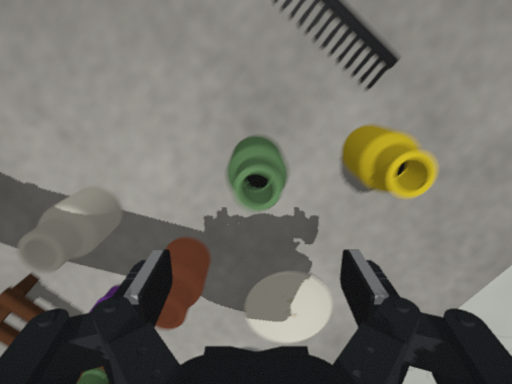

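Run:
```python
from h import *
dirs();
print(togo((.5863,.3197,.08),39))
```

```text
t 18.18 pos [583.9 326.1 205.6] jawyaw 39.0 x [-0.     0.004 -1.   ] F [-0.6  0.9 -0.9] w 1.001 j7 [-1.1   0.53  0.76  1.4  -0.36  1.35  0.35]
[array([ 0. ,  0.1, -0.2]), array([125.6,  -6.9,  -2.4])]
```

```bash
python3 -m inch '[[[0,0.1,-0.2],[20,-7,-2.4],0],[[0,0.1,-0.2],[60,-7,-2.4],0],[[0,0.1,-0.2],[110,-7,-2.4],0],[[0,0.1,-0.2],[125,-7,-2.4],0],[[0,0.1,-0.2],[125,-7,-2.4],0]]' 40
python3 - <<'E'
from h import *
dirs()
E
python3 -m inch '[[[0,0,0],[0,0,0],1],[[0,0,0],[0,0,0],1],[[0,0,0],[0,0,0],1],[[0,0,0],[0,0,0],1],[[0,0,0],[0,0,0],1]]' 40;  python3 -m inch '[[[0,0,0],[-60,0,0],1],[[0,0,0],[-120,0,0],1],[[0,0,0],[-150,0,0],1],[[0,0,0],[-150,0,0],1]]'
python3 - <<'E'
from h import *
dirs(); print(togo((.566,-.270,.220),39))
E
```

```text
clock: 18.8
position: [0.586, 0.3184, 0.0797]
ee_rot: [-0.236, 0.667, 0.235, 0.666]
ft_force: [-0.1, -0.2, -0.0]
grip_width: 1.004
t 18.8 pos [586.  318.4  79.7] jawyaw 39.0 x [-0.001 -0.002 -1.   ] F [-0.1 -0.2 -0. ] w 1.004 j7 [-1.06  0.63  0.7   1.53 -0.43  1.14  0.41]
clock: 19.42
position: [0.5867, 0.3187, 0.0813]
ee_rot: [-0.236, 0.666, 0.236, 0.667]
ft_force: [-1.3, -1.0, 6.7]
grip_width: 0.483
clock: 19.92
position: [0.5876, 0.319, 0.2339]
ee_rot: [-0.236, 0.665, 0.236, 0.668]
ft_force: [0.8, -0.6, -4.5]
grip_width: 0.486
t 19.93 pos [587.6 319.  233.9] jawyaw 39.0 x [ 0.004  0.002 -1.   ] F [ 0.8 -0.6 -4.5] w 0.486 j7 [-1.09  0.51  0.77  1.37 -0.35  1.4   0.35]
[array([-0. ,  0.3,  0.1]), array([  12.5, -444.4, -387.3])]
```

```bash
python3 -m inch '[[[0,0,0],[0,-45,-39],1],[[0,0,0],[0,-90,-78],1],[[0,0,0],[0,-136,-118],1],[[0,0,0],[0,-182,-159],1],[[0,0,0],[0,-228,-199],1],[[0,0,0],[0,-274,-239],1],[[0,0,0],[5,-320,-279],1],[[0,0,0],[8,-366,-319],1],[[0,0,0],[10,-410,-358],1],[[0,0,0],[12,-444,-387],1]]';python3 -m inch '[[[0,0,0],[0,0,0],1],[[0,0,0],[0,0,0],1]]'
python3 - <<'E'
from h import *
dirs(); print(togo((.566,-.270,.090),39))
p,P,W,K=shot("top"); print(circ(P,.138,.16,(.451,-.284),.025))
E
```

```text
clock: 21.18
position: [0.5644, -0.2718, 0.2186]
ee_rot: [-0.235, 0.666, 0.236, 0.668]
ft_force: [0.7, 0.5, -3.0]
grip_width: 0.479
clock: 21.42
position: [0.5638, -0.2713, 0.2169]
ee_rot: [-0.234, 0.667, 0.236, 0.667]
ft_force: [0.4, 0.7, -3.8]
grip_width: 0.483
t 21.43 pos [ 563.8 -271.3  216.9] jawyaw 38.8 x [-0.     0.004 -1.   ] F [ 0.4  0.7 -3.8] w 0.483 j7 [-0.31  0.47  0.93  1.52 -0.38  1.35  1.34]
[array([-0.2,  0.1, -0.2]), array([126.9,  -0.7,   2.2])]
([452.7, -284.3, 18.9, 147.3], 212)
```

```bash
python3 -m inch '[[[0,0,0],[60,0,2],1],[[0,0,0],[110,0,2],1],[[0,0,0],[123,0,2],1],[[0,0,0],[126,0,2],1],[[0,0,0],[128,0,2],1],[[0,0,0],[129,0,2],1]]';python3 - <<'E'
from h import *
dirs()
E
```

```text
clock: 22.22
position: [0.5669, -0.2691, 0.0898]
ee_rot: [-0.235, 0.665, 0.236, 0.668]
ft_force: [-1.2, 0.4, -3.3]
grip_width: 0.482
t 22.23 pos [ 566.9 -269.1   89.8] jawyaw 38.9 x [ 0.003  0.003 -1.   ] F [-1.2  0.4 -3.3] w 0.482 j7 [-0.26  0.58  0.85  1.65 -0.48  1.13  1.41]
```

```bash
python3 -m inch '[[[0,0,0],[1,0,0],1],[[0,0,0],[2,0,0],1],[[0,0,0],[2,0,0],1]]';  python3 -m inch '[[[0,0,0],[0,0,0],0],[[0,0,0],[0,0,0],0],[[0,0,0],[-2,0,0],0]]'
python3 - <<'E'
from h import *
dirs(); print(togo((.566,-.270,.092),-51))
E
```

```text
clock: 22.6
position: [0.5676, -0.2694, 0.0894]
ee_rot: [-0.235, 0.665, 0.236, 0.669]
ft_force: [-1.7, 2.0, 7.8]
grip_width: 0.483
clock: 22.98
position: [0.5676, -0.2694, 0.0914]
ee_rot: [-0.235, 0.665, 0.236, 0.668]
ft_force: [0.4, 0.4, 0.5]
grip_width: 0.999
t 22.98 pos [ 567.6 -269.4   91.4] jawyaw 38.9 x [ 0.004  0.003 -1.   ] F [0.4 0.4 0.5] w 0.999 j7 [-0.26  0.58  0.86  1.65 -0.48  1.13  1.4 ]
[array([89.9,  0.3, -0.2]), array([-0.6,  0.5, -1.6])]
```

```bash
python3 -m inch '[[[10,0,0],[0,0,0],0],[[20,0,0],[0,0,0],0],[[30,0,0],[0,0,0],0],[[40,0,0],[0,0,0],0],[[50,0,0],[0,0,0],0],[[60,0,0],[0,0,0],0],[[70,0,0],[0,0,0],0],[[80,0,0],[0,0,0],0],[[90,0,0],[0,0,0],0],[[90,0,0],[0,0,0],0]]' 20; python3 -m inch '[[[0,0,0],[0,0,0],1],[[0,0,0],[0,0,0],1],[[0,0,0],[0,0,0],1],[[0,0,0],[0,0,0],1],[[0,0,0],[0,0,0],1]]' 20
python3 - <<'E'
from h import *
dirs()
E
python3 -m inch '[[[0,0,0],[0,0,0],0],[[0,0,0],[0,0,0],0],[[0,0,0],[0,0,0],0],[[0,0,0],[-60,0,0],0],[[0,0,0],[-100,0,0],0],[[0,0,0],[-100,0,0],0]]'
python3 - <<'E'
from h import *
dirs(); p,P,W,K=shot("wrist"); print(circ(P,.11,.13,(.566,-.27),.05)); 
print(togo((.597,-.0465,.180),39),togo((.597,-.0465,.180),-51))
E
```

```text
clock: 24.22
position: [0.5676, -0.2694, 0.0912]
ee_rot: [0.306, 0.637, -0.303, 0.639]
ft_force: [0.4, 0.5, -0.2]
grip_width: 1.003
clock: 24.85
position: [0.5676, -0.2692, 0.0914]
ee_rot: [0.306, 0.638, -0.303, 0.639]
ft_force: [-2.1, 2.9, 4.7]
grip_width: 0.494
t 24.85 pos [ 567.6 -269.2   91.4] jawyaw -51.0 x [ 0.004  0.003 -1.   ] F [-2.1  2.9  4.7] w 0.494 j7 [-0.43  0.77  1.18  1.66 -0.76  1.24  0.03]
clock: 25.6
position: [0.5682, -0.2707, 0.1944]
ee_rot: [0.306, 0.636, -0.303, 0.641]
ft_force: [-0.8, 0.6, -1.0]
grip_width: 1.0
t 25.6 pos [ 568.2 -270.7  194.4] jawyaw -51.0 x [ 0.008  0.001 -1.   ] F [-0.8  0.6 -1. ] w 1.0 j7 [-0.47  0.68  1.27  1.55 -0.66  1.39 -0.04]
([567.7, -267.1, 21.4, 115.6], 1225)
[array([-90. ,   0.4,  -0.2]), array([  13. ,  163.4, -155. ])] [array([ 0. ,  0.1, -0.3]), array([  13. ,  163.4, -155. ])]
```

```bash
python3 -m inch '[[[0,0,0],[3,41,-39],0.35],[[0,0,0],[6,82,-78],0.35],[[0,0,0],[9,123,-117],0.35],[[0,0,0],[13,163,-155],0.35],[[0,0,0],[13,163,-155],0.35],[[0,0,0],[13,163,-155],0.35]]' 20
python3 - <<'E'
from h import *
dirs(); p,P,W,K=shot("wrist","w10.png"); print(circ(P,.07,.085,(.597,-.047),.026)); 
print(togo((.597,-.0463,.057),-51))
E
```

```text
clock: 26.4
position: [0.5961, -0.047, 0.1791]
ee_rot: [0.305, 0.637, -0.303, 0.64]
ft_force: [-0.5, 0.5, 0.1]
grip_width: 0.65
t 26.4 pos [596.1 -47.  179.1] jawyaw -50.9 x [ 0.004  0.002 -1.   ] F [-0.5  0.5  0.1] w 0.65 j7 [-0.91  0.62  1.29  1.66 -0.62  1.33 -0.41]
([596.8, -46.8, 18.1, 75.6], 1265)
[array([-0. ,  0.1, -0.3]), array([122.4,   1.1,  -0.9])]
```

View pics/w10.png

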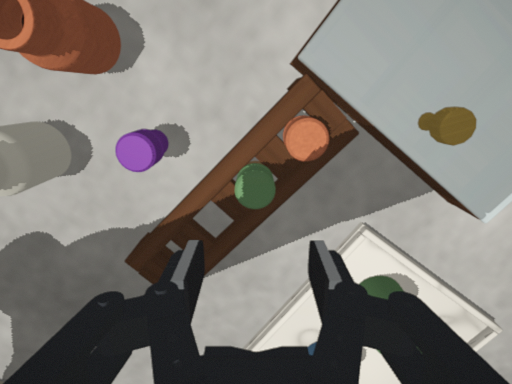

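```bash
python3 -m inch '[[[0,0.1,-0.2],[50,1,-1],0.35],[[0,0.1,-0.2],[105,1,-1],0.35],[[0,0.1,-0.2],[122,1,-1],0.35],[[0,0.1,-0.2],[122,1,-1],0.35],[[0,0.1,-0.2],[122,1,-1],1],[[0,0.1,-0.2],[122,1,-1],1],[[0,0.1,-0.2],[122,1,-1],1],[[0,0.1,-0.2],[122,1,-1],1]]' 20
python3 - <<'E'
from h import *
dirs()
E
python3 -m inch '[[[0,0,0],[0,0,0],0.35],[[0,0,0],[0,0,0],0.35],[[-10,0,0],[0,0,0],0.35],[[-20,0,0],[0,0,0],0.35],[[-30,0,0],[0,0,0],0.35],[[-40,0,0],[0,0,0],0.35],[[-50,0,0],[0,0,0],0.35],[[-60,0,0],[0,0,0],0.35],[[-70,0,0],[0,0,0],0.35],[[-80,0,0],[0,0,0],0.35]]'
python3 - <<'E'
from h import *
dirs(); print(togo((.597,-.0465,.056),39))
E
```

```text
clock: 27.45
position: [0.5981, -0.047, 0.0595]
ee_rot: [0.305, 0.637, -0.304, 0.639]
ft_force: [-0.9, -0.8, 7.3]
grip_width: 0.412
t 27.45 pos [598.1 -47.   59.5] jawyaw -51.1 x [ 0.004  0.    -1.   ] F [-0.9 -0.8  7.3] w 0.412 j7 [-0.82  0.74  1.14  1.76 -0.74  1.14 -0.34]
clock: 28.7
position: [0.598, -0.0469, 0.0595]
ee_rot: [-0.179, 0.683, 0.178, 0.686]
ft_force: [0.0, -0.1, 0.3]
grip_width: 0.65
t 28.7 pos [598.  -46.9  59.5] jawyaw 29.3 x [ 0.004  0.    -1.   ] F [ 0.  -0.1  0.3] w 0.65 j7 [-0.65  0.56  0.85  1.75 -0.48  1.04  0.88]
[array([-9.7,  0.2,  0.1]), array([ 3.5,  0.8, -0.7])]
```

```bash
python3 -m inch '[[[-9,0.2,0],[2,0,0],0.35],[[-9,0.2,0],[3,0,0],1],[[-9,0.2,0],[3,0,0],1],[[-9,0.2,0],[3,0,0],1],[[-9,0.2,0],[3,0,0],1]]' 60
python3 - <<'E'
from h import *
dirs()
E
python3 -m inch '[[[0,0,0],[-60,0,0],1],[[0,0,0],[-120,0,0],1],[[0,0,0],[-130,0,0],1],[[0,0,0],[-130,0,0],1]]'
python3 - <<'E'
from h import *
dirs(); print(togo((.5676,-.2693,.175)))
E
```

```text
clock: 29.32
position: [0.5971, -0.0475, 0.0567]
ee_rot: [-0.231, 0.669, 0.23, 0.668]
ft_force: [-5.6, -0.9, 5.2]
grip_width: 0.398
t 29.32 pos [597.1 -47.5  56.7] jawyaw 38.0 x [-0.001 -0.002 -1.   ] F [-5.6 -0.9  5.2] w 0.398 j7 [-0.63  0.55  0.81  1.75 -0.46  1.04  1.01]
clock: 29.82
position: [0.5972, -0.047, 0.1866]
ee_rot: [-0.23, 0.669, 0.229, 0.669]
ft_force: [-0.4, 0.7, -1.8]
grip_width: 0.392
t 29.82 pos [597.2 -47.  186.6] jawyaw 37.9 x [-0.    -0.001 -1.   ] F [-0.4  0.7 -1.8] w 0.392 j7 [-0.7   0.41  0.91  1.63 -0.33  1.26  0.93]
[None, array([  11.9, -157.3, -159.8])]
```

```bash
python3 -m inch '[[[0,0,0],[3,-40,-40],1],[[0,0,0],[6,-80,-80],1],[[0,0,0],[9,-120,-120],1],[[0,0,0],[12,-157,-160],1],[[0,0,0],[12,-157,-160],1],[[0,0,0],[12,-157,-160],1],[[0,0,0],[12,-157,-160],1]]'
python3 - <<'E'
from h import *
dirs(); print(togo((.5676,-.2693,.164),38));  p,P,W,K=shot("top"); print(circ(P,.11,.13,(.568,-.27),.03),circ(P,.138,.16,(.451,-.284),.025)); p,P,W,K=shot("side"); print(circ(P,.105,.12,(.568,-.27),.03))
E
```

```text
clock: 30.7
position: [0.5676, -0.2674, 0.1739]
ee_rot: [-0.23, 0.669, 0.23, 0.668]
ft_force: [-0.4, -0.4, -1.5]
grip_width: 0.398
t 30.7 pos [ 567.6 -267.4  173.9] jawyaw 38.0 x [-0.001 -0.    -1.   ] F [-0.4 -0.4 -1.5] w 0.398 j7 [-0.3   0.5   0.91  1.57 -0.41  1.27  1.33]
[array([-0. , -0.1, -0. ]), array([ 9.9, -1.5, -1.2])]
([566.4, -266.5, 21.7, 117.0], 110) ([451.6, -284.3, 18.0, 147.3], 210)
([565.6, -266.9, 21.9, 114.3], 178)
```

```bash
python3 -m inch '[[[0,0,0],[9,0,-1],1],[[0,0,0],[9,0,-1],1],[[0,0,0],[9,0,-1],1]]'
python3 - <<'E'
from h import *
dirs(); print(togo((.567,-.2673,.14),38))
shot("top","t11.png");  shot("side","s11.png")
i=cv2.imread("pics/s11.png");j=cv2.imread("pics/t11.png")
cv2.imwrite("pics/z11.png",cv2.hconcat([cv2.resize(i[220:350,190:320],(400,400)),cv2.resize(j[160:260,360:460],(400,400))]))
E
```

```text
clock: 31.18
position: [0.5669, -0.2682, 0.1654]
ee_rot: [-0.23, 0.669, 0.23, 0.668]
ft_force: [-0.8, 0.1, 0.0]
grip_width: 0.395
t 31.18 pos [ 566.9 -268.2  165.4] jawyaw 38.0 x [-0.001 -0.001 -1.   ] F [-0.8  0.1  0. ] w 0.395 j7 [-0.3   0.51  0.91  1.58 -0.41  1.26  1.34]
[array([-0. , -0.1,  0. ]), array([25.4,  0.6,  0.6])]
```

View pics/z11.png

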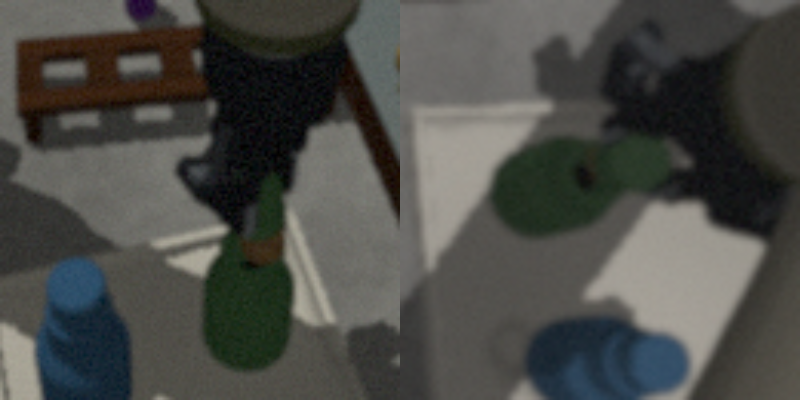

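Run:
```python
from h import *
dirs()
for n in("top","side"):
    p,P,W,K=shot(n); 
    for r in (.03,.045): print(n,circ(P,.104,.119,(.568,-.27),r))
    # body band
    print("shoulder",circ(P,.05,.075,(.568,-.27),.05))
    g=(p[...,1].astype(int)>p[...,0]+8)&(p[...,1].astype(int)>p[...,2]+8)&(np.hypot(P[...,0]-.566,P[...,1]+.27)<.07)
    for lo in np.arange(.08,.19,.008):
        q=P[g&(P[...,2]>lo)&(P[...,2]<lo+.008)]*1000
        if len(q)>3: print(round(lo*1000),len(q),q[:,0].min().round(),q[:,0].max().round(),q[:,1].min().round(),q[:,1].max().round())
```

```text
t 31.27 pos [ 567.  -268.4  165.6] jawyaw 38.0 x [-0.    -0.001 -1.   ] F [ 0.1  0.4 -1. ] w 0.39 j7 [-0.3   0.51  0.91  1.58 -0.41  1.26  1.34]
top ([566.7, -266.0, 21.2, 116.0], 102)
top ([566.7, -266.0, 21.2, 116.0], 102)
shoulder ([566.3, -264.9, 30.6, 65.0], 101)
80 110 539.0 593.0 -283.0 -239.0
88 30 545.0 584.0 -282.0 -246.0
96 24 547.0 582.0 -280.0 -246.0
104 26 546.0 584.0 -279.0 -246.0
112 72 547.0 585.0 -279.0 -246.0
120 6 547.0 584.0 -267.0 -251.0
152 5 555.0 570.0 -259.0 -251.0
160 8 553.0 574.0 -257.0 -249.0
168 8 555.0 573.0 -253.0 -248.0
176 110 549.0 576.0 -279.0 -248.0
184 61 553.0 578.0 -278.0 -250.0
side ([565.8, -268.1, 21.2, 113.9], 167)
side ([565.8, -268.1, 21.2, 113.9], 167)
shoulder ([565.9, -268.1, 30.5, 65.4], 224)
80 117 541.0 591.0 -295.0 -252.0
88 44 545.0 584.0 -289.0 -253.0
96 51 545.0 583.0 -289.0 -253.0
104 51 545.0 582.0 -288.0 -254.0
112 94 546.0 582.0 -289.0 -253.0
152 16 559.0 579.0 -286.0 -279.0
160 23 562.0 580.0 -285.0 -277.0
168 25 564.0 584.0 -285.0 -260.0
176 72 561.0 582.0 -288.0 -258.0
184 6 568.0 578.0 -279.0 -265.0
```

Run:
```python
from h import *
p,P,W,K=shot("side","s12.png")
E=np.linalg.inv(W)
for q in [(.567,-.268,.116),(.567,-.268,.123),(.567,-.268,.155),(.567,-.268,.18),(.567,-.268,.04)]:
    c=E[:3,:3]@np.array(q)+E[:3,3]; u=K@c; print(q,np.round(u[:2]/u[2],1))
i=cv2.imread("pics/s12.png"); cv2.imwrite("pics/z12.png",cv2.resize(i[265:345,230:310],(640,640),interpolation=cv2.INTER_CUBIC))
```

```text
(0.567, -0.268, 0.116) [272.1 300.6]
(0.567, -0.268, 0.123) [272.2 298.7]
(0.567, -0.268, 0.155) [273.  289.4]
(0.567, -0.268, 0.18) [273.6 281.8]
(0.567, -0.268, 0.04) [270.4 320.4]
```

View pics/z12.png

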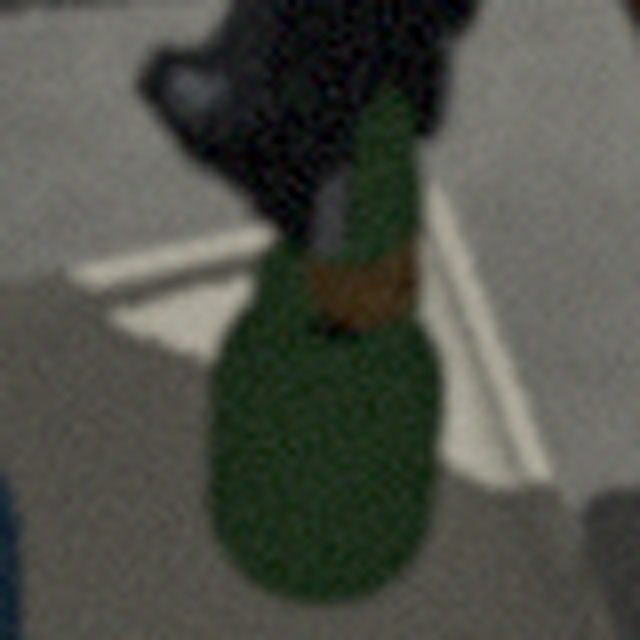

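```bash
python3 -m inch '[[[0,0,0],[-12,0,0],1],[[0,0,0],[-25,0,0],1],[[0,0,0],[-25,0,0],1]]'
python3 - <<'E'
from h import *
shot("wrist","w12.png");dirs(); T,_=tool()
for n in("top","side","wrist"):
    p,P,W,K=shot(n,f"{n}12.png"); 
    g=(p[...,1].astype(int)>p[...,0]+8)&(p[...,1].astype(int)>p[...,2]+8)&(np.hypot(P[...,0]-.566,P[...,1]+.27)<.07)&(P[...,2]>.155)
    q=(P[g]-T[:3,3])@T[:3,:3]*1000
    top=q[q[:,0]<np.nanpercentile(q[:,0],30)+1] if n!="side" else q
    print(n,len(q),q.min(0).round(1),q.max(0).round(1))
    qq=P[g]; qq=qq[qq[:,2]>np.nanpercentile(qq[:,2],90)-.004]; print(circ(P,np.nanpercentile(P[g][:,2],90)-.004,np.nanpercentile(P[g][:,2],90)+.006,(.567,-.268),.035))
i=cv2.imread("pics/wrist12.png"); cv2.imwrite("pics/z13.png",cv2.resize(i[150:320,170:340],(640,640),interpolation=cv2.INTER_CUBIC))
E
```

```text
clock: 31.8
position: [0.5677, -0.2689, 0.1923]
ee_rot: [-0.231, 0.668, 0.229, 0.669]
ft_force: [0.2, 0.2, -0.9]
grip_width: 0.395
t 31.85 pos [ 567.3 -268.6  191.4] jawyaw 38.0 x [ 0.001 -0.001 -1.   ] F [-0.1 -0.4 -0.3] w 0.391 j7 [-0.31  0.49  0.92  1.55 -0.4   1.3   1.33]
top 204 [-75.4 -11.  -16.3] [12.2 20.8 17.5]
([564.9, -264.7, 30.5, 210.0], 188)
side 228 [-369.6  -42.1  -59.2] [10.2 19.1 41. ]
None
wrist 4440 [-19.5 -13.6 -16.8] [17.9 21.9 17.3]
([563.8, -263.9, 30.5, 207.3], 3779)
```

View pics/wrist12.png

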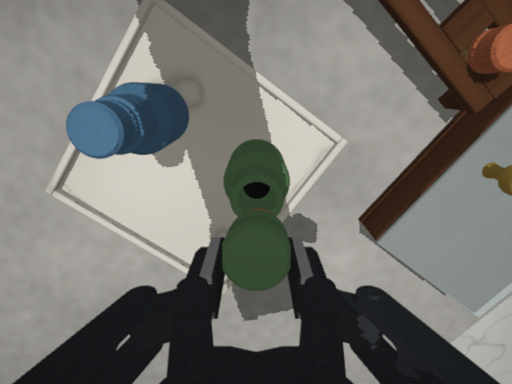

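View pics/z13.png

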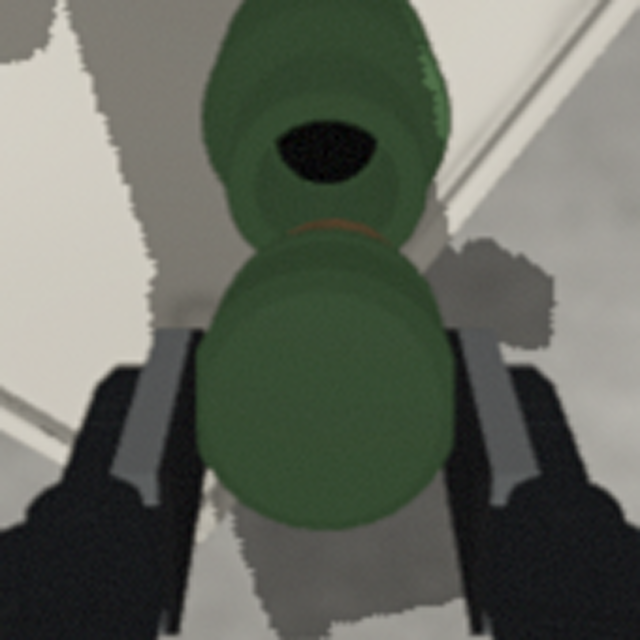

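```bash
cat >> h.py <<'E'
def plane(P,W,box,T=None):
    """fit plane to pts in pixel box (u0,u1,v0,v1); return normal & centre in tool frame"""
    if T is None: T,_=tool()
    u0,u1,v0,v1=box; q=P[v0:v1,u0:u1].reshape(-1,3); q=q[~np.isnan(q).any(1)]
    q=(q-T[:3,3])@T[:3,:3]*1000
    c=np.median(q,0); q=q[abs(q[:,0]-c[0])<15]; c=q.mean(0)
    n=np.linalg.svd(q-c,full_matrices=False)[2][2]; n*=-np.sign(n[0]); return np.round(n,3),np.round(c,1),len(q)
E
python3 - <<'E'
from h import *
p,P,W,K=shot("wrist")
print(plane(P,W,(238,276,232,284)))
p,P,W,K=shot("top")
T,_=tool();q=(P-T[:3,3])@T[:3,:3]*1000
g=(p[...,1].astype(int)>p[...,0]+8)&(p[...,1].astype(int)>p[...,2]+8)&(abs(q[...,1])<25)&(abs(q[...,2])<20)&(q[...,0]<-10)&(q[...,0]>-30)
s=q[g]; s=s[s[:,0]<np.median(s[:,0])+3]; c=s.mean(0); print(c.round(1),np.linalg.svd(s-c,full_matrices=False)[2][2].round(3),len(s))
E
```

```text
(array([-0.98 ,  0.196, -0.029]), array([-16.2,   4.3,   0.6]), 1972)
[-18.1   4.5   0.5] [ 0.988 -0.15   0.041] 155
```

The sage stopper is tilted about 11° in the grip (top plane normal leans along tool y), which the cork offset in the side view confirms. I'll turn the wrist to bring it upright.

```bash
python3 -m inch '[[[0,0,5.5],[0,0,0],1],[[0,0,11],[0,0,0],1],[[0,0,11],[0,0,0],1],[[0,0,11],[0,0,0],1]]'; python3 -m inch '[[[0,0,0],[0,0,0],1]]'
python3 - <<'E'
from h import *
dirs(); T,_=tool(); print(T[:3,:3].round(3).tolist())
p,P,W,K=shot("wrist","w14.png")
n,c,k=plane(P,W,(238,276,232,284)); print("normal world",(T[:3,:3]@n).round(3),"centre world",(T[:3,:3]@c+T[:3,3]*1000).round(1))
print(circ(P,.113,.12,(.567,-.268),.03))
for nn in("top","side"):
    p,P,W,K=shot(nn); print(nn,circ(P,.11,.12,(.567,-.268),.03))
E
```

```text
clock: 32.6
position: [0.5668, -0.2684, 0.19]
ee_rot: [-0.165, 0.688, 0.292, 0.643]
ft_force: [-0.2, 0.5, 0.2]
grip_width: 0.392
clock: 32.72
position: [0.5669, -0.2679, 0.1903]
ee_rot: [-0.166, 0.688, 0.292, 0.644]
ft_force: [-0.9, -0.2, -0.9]
grip_width: 0.395
t 32.73 pos [ 566.9 -267.9  190.3] jawyaw 38.0 x [-0.116  0.148 -0.982] F [-0.9 -0.2 -0.9] w 0.395 j7 [-0.14  0.62  0.85  1.38 -0.5   1.54  1.39]
[[-0.116, -0.604, 0.788], [0.148, 0.774, 0.616], [-0.982, 0.188, -0.001]]
normal world [-0.03  -0.013  0.999] centre world [ 566.6 -266.7  207.2]
([566.9, -267.4, 21.2, 115.7], 626)
top ([566.8, -266.8, 21.4, 116.9], 106)
side ([566.3, -267.1, 21.7, 114.6], 170)
```

View pics/w14.png

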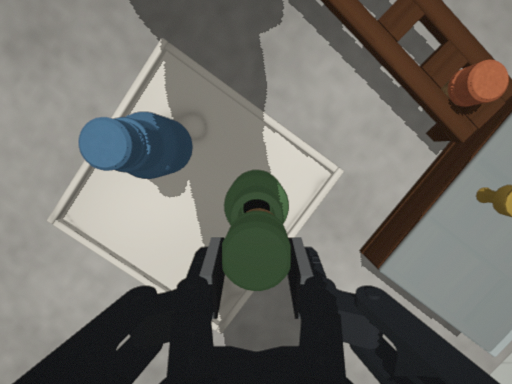

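```bash
python3 -m inch '[[[0,0,0],[12,-2.4,-0.2],1],[[0,0,0],[20,-3.9,-0.2],1],[[0,0,0],[24,-4.7,-0.2],1],[[0,0,0],[27,-5.3,-0.2],1],[[0,0,0],[30,-5.9,-0.2],1],[[0,0,0],[33,-6.4,-0.2],1]]'
python3 - <<'E'
from h import *
dirs(); print(togo((.567,-.2679,.14)))
E
```

```text
clock: 33.62
position: [0.5668, -0.2681, 0.1566]
ee_rot: [-0.166, 0.688, 0.292, 0.644]
ft_force: [0.0, 1.0, -0.8]
grip_width: 0.39
t 33.62 pos [ 566.8 -268.1  156.6] jawyaw 38.0 x [-0.117  0.148 -0.982] F [ 0.   1.  -0.8] w 0.39 j7 [-0.13  0.64  0.84  1.42 -0.51  1.48  1.4 ]
[None, array([16.4, -3.1,  0.3])]
```

```bash
python3 -m inch '[[[0,0,0],[4,-0.8,0],1],[[0,0,0],[8,-1.6,0],1],[[0,0,0],[12,-2.4,0],1],[[0,0,0],[16,-3.2,0],1],[[0,0,0],[18,-3.6,0],1]]'
python3 - <<'E'
from h import *
dirs()
E
```

```text
clock: 34.25
position: [0.5667, -0.2683, 0.138]
ee_rot: [-0.166, 0.688, 0.292, 0.644]
ft_force: [-1.1, -0.4, -0.5]
grip_width: 0.391
t 34.25 pos [ 566.7 -268.3  138. ] jawyaw 38.0 x [-0.117  0.148 -0.982] F [-1.1 -0.4 -0.5] w 0.391 j7 [-0.13  0.66  0.83  1.44 -0.52  1.45  1.41]
```

```bash
python3 -m inch '[[[0,0,0],[2,-0.4,0],1],[[0,0,0],[4,-0.8,0],1],[[0,0,0],[5,-1,0],1]]'
python3 - <<'E'
from h import *
dirs()
E
python3 -m inch '[[[0,0,0],[0,0,0],0],[[0,0,0],[0,0,0],0],[[0,0,0],[-40,7.5,0],0],[[0,0,0],[-60,11,0],0],[[0,0,-5],[-60,11,0],0],[[0,0,-11],[-60,11,0],0],[[0,0,-11],[-60,11,0],0]]'
python3 - <<'E'
from h import *
p,P,W,K=shot("wrist","w15.png");dirs(); print(circ(P,.138,.165,(.567,-.268),.03)); T,_=tool(); print(togo((.567,-.2673,.165),38))
p,P,W,K=shot("top"); print(circ(P,.138,.165,(.567,-.268),.03),circ(P,.138,.165,(.452,-.284),.03))
E
```

```text
clock: 34.62
position: [0.5667, -0.2688, 0.1338]
ee_rot: [-0.166, 0.688, 0.292, 0.644]
ft_force: [-3.9, -0.7, 10.1]
grip_width: 0.395
t 34.62 pos [ 566.7 -268.8  133.8] jawyaw 38.0 x [-0.116  0.148 -0.982] F [-3.9 -0.7 10.1] w 0.395 j7 [-0.13  0.66  0.83  1.44 -0.53  1.44  1.41]
clock: 35.5
position: [0.5671, -0.2674, 0.1949]
ee_rot: [-0.231, 0.668, 0.23, 0.669]
ft_force: [0.3, 0.6, 0.3]
grip_width: 1.001
t 35.55 pos [ 567.2 -267.9  195. ] jawyaw 38.1 x [ 0.001 -0.    -1.   ] F [-0.3  0.3  0.1] w 1.003 j7 [-0.31  0.48  0.93  1.54 -0.4   1.31  1.33]
([566.6, -267.9, 18.5, 150.9], 2163)
[array([0.1, 0. , 0.1]), array([30. ,  0.6,  0.2])]
([566.4, -267.4, 18.5, 152.2], 212) ([451.8, -284.5, 18.4, 147.3], 213)
```

View pics/w15.png

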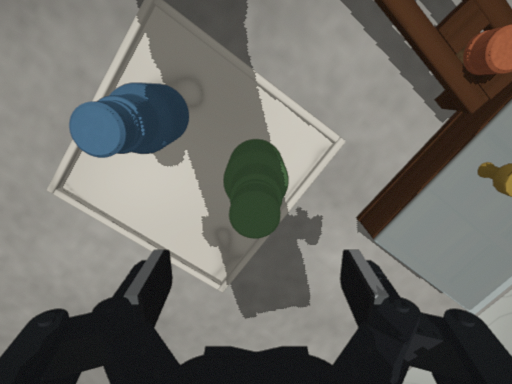

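Sage stopper jammed 5 mm short, upright. Tap home with closed fingers.

```bash
python3 -m inch '[[[0,0,0],[10,0,0],1],[[0,0,0],[20,0,0],1],[[0,0,0],[25,0,0],1],[[0,0,0],[30,0,0],1],[[0,0,0],[35,0,0],1],[[0,0,0],[38,0,0],1]]' 60
python3 - <<'E'
from h import *
dirs()
E
python3 -m inch '[[[0,0,0],[3,0,0],1],[[0,0,0],[6,0,0],1],[[0,0,0],[9,0,0],1],[[0,0,0],[11,0,0],1],[[0,0,0],[13,0,0],1]]'
python3 - <<'E'
from h import *
dirs()
E
```

```text
clock: 36.35
position: [0.5672, -0.2686, 0.1566]
ee_rot: [-0.231, 0.669, 0.23, 0.669]
ft_force: [0.7, -0.1, -0.3]
grip_width: -0.004
t 36.35 pos [ 567.2 -268.6  156.6] jawyaw 38.0 x [ 0.    -0.001 -1.   ] F [ 0.7 -0.1 -0.3] w -0.004 j7 [-0.3   0.52  0.9   1.59 -0.42  1.24  1.35]
clock: 36.98
position: [0.569, -0.269, 0.1466]
ee_rot: [-0.231, 0.667, 0.229, 0.67]
ft_force: [-3.2, 5.4, 28.1]
grip_width: 0.0
t 36.98 pos [ 569.  -269.   146.6] jawyaw 38.0 x [ 0.005 -0.001 -1.   ] F [-3.2  5.4 28.1] w 0.0 j7 [-0.29  0.53  0.9   1.6  -0.43  1.22  1.35]
```

```bash
python3 -m inch '[[[0,0,0],[2,0,0],1],[[0,0,0],[4,0,0],1],[[0,0,0],[4,0,0],1]]'; python3 -m inch '[[[0,0,0],[-60,0,0],1],[[0,0,0],[-90,0,0],0],[[0,0,0],[-90,0,0],0],[[0,0,0],[-90,0,0],0]]';  python3 - <<'E'
from h import *
p,P,W,K=shot("wrist","w16.png");dirs(); print(circ(P,.138,.165,(.567,-.268),.04))
p,P,W,K=shot("top","t16.png"); print(circ(P,.138,.165,(.567,-.268),.03),circ(P,.138,.165,(.452,-.284),.03),circ(P,.095,.125,(.596,.16),.06))
print(togo((.596,.159,.23),39))
E
```

```text
clock: 37.35
position: [0.5708, -0.27, 0.1466]
ee_rot: [-0.232, 0.665, 0.228, 0.672]
ft_force: [-4.0, 3.4, 29.2]
grip_width: -0.004
clock: 37.85
position: [0.5696, -0.2695, 0.2357]
ee_rot: [-0.232, 0.665, 0.229, 0.672]
ft_force: [-0.8, -0.4, -0.5]
grip_width: 0.64
t 37.9 pos [ 569.5 -269.4  235.3] jawyaw 38.1 x [ 0.009 -0.002 -1.   ] F [ 0.6  0.5 -0.4] w 0.721 j7 [-0.32  0.46  0.94  1.49 -0.38  1.38  1.31]
([567.4, -267.8, 18.1, 145.9], 1437)
([567.1, -267.2, 18.5, 147.4], 195) ([451.3, -284.0, 18.5, 147.3], 215) ([595.8, 159.4, 21.3, 109.7], 140)
[array([-0.9,  0.3,  0.4]), array([  4.7, 321. , 285. ])]
```

View pics/t16.png

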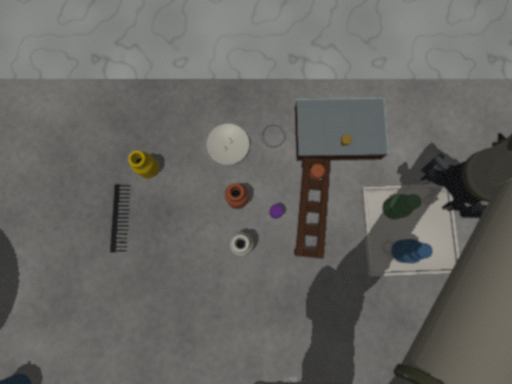

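```bash
python3 -m inch '[[[0,0.3,0.4],[1,40,36],0],[[0,0.3,0.4],[1,80,71],0],[[0,0.3,0.4],[1,120,107],0],[[0,0.3,0.4],[2,160,142],0],[[0,0.3,0.4],[3,200,178],0],[[0,0.3,0.4],[4,240,213],0],[[0,0.3,0.4],[20,280,249],0],[[0,0.3,0.4],[30,321,285],0],[[0,0.3,0.4],[40,321,285],0],[[0,0.3,0.4],[40,321,285],0]]' 40
python3 - <<'E'
from h import *
dirs();p,P,W,K=shot("wrist","w17.png"); print(circ(P,.1,.12,(.596,.159),.04)); dirs()
print(togo((.5955,.159,.08),39))
E
```

```text
clock: 39.2
position: [0.5956, 0.1582, 0.1933]
ee_rot: [-0.231, 0.669, 0.23, 0.668]
ft_force: [0.1, -0.0, 0.1]
grip_width: 1.001
t 39.2 pos [595.6 158.2 193.3] jawyaw 38.0 x [-0.002 -0.001 -1.   ] F [ 0.1 -0.   0.1] w 1.001 j7 [-0.98  0.43  0.85  1.57 -0.33  1.29  0.59]
([595.5, 159.3, 21.6, 107.7], 1247)
t 39.25 pos [596.1 157.4 194.2] jawyaw 38.0 x [-0.001 -0.001 -1.   ] F [-0.7 -0.9  0.9] w 1.0 j7 [-0.98  0.43  0.85  1.57 -0.33  1.29  0.58]
[array([-1. , -0.1,  0. ]), array([114.2,   1.7,   0.6])]
```

View pics/w17.png

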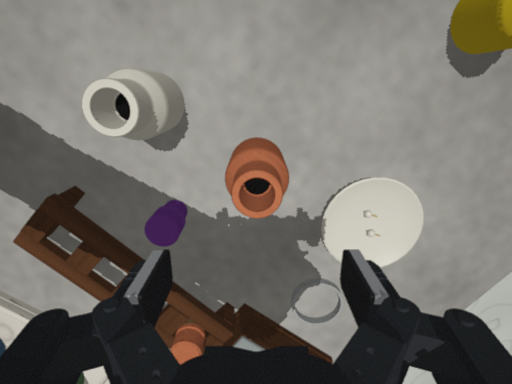

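```bash
python3 -m inch '[[[0,0,0],[50,1.7,0.6],0],[[0,0,0],[100,1.7,0.6],0],[[0,0,0],[114,1.7,0.6],0],[[0,0,0],[114,1.7,0.6],0],[[0,0,0],[114,1.7,0.6],1],[[0,0,0],[114,1.7,0.6],1],[[0,0,0],[114,1.7,0.6],1],[[0,0,0],[114,1.7,0.6],1],[[0,0,0],[114,1.7,0.6],1]]' 40; python3 -m inch '[[[0,0,0],[-60,0,0],1],[[0,0,0],[-120,0,0],1],[[0,0,0],[-170,0,0],1],[[0,0,0],[-170,0,0],1]]'
python3 - <<'E'
from h import *
dirs(); print(togo((.515,-.365,.25),39))
E
```

```text
clock: 40.38
position: [0.5962, 0.1591, 0.0817]
ee_rot: [-0.23, 0.668, 0.23, 0.669]
ft_force: [-1.5, -1.0, 7.3]
grip_width: 0.487
clock: 40.88
position: [0.5977, 0.159, 0.2559]
ee_rot: [-0.23, 0.666, 0.23, 0.671]
ft_force: [0.3, 0.0, -4.6]
grip_width: 0.484
t 40.88 pos [597.7 159.  255.9] jawyaw 37.9 x [ 0.007  0.003 -1.   ] F [ 0.3  0.  -4.6] w 0.484 j7 [-0.99  0.39  0.88  1.49 -0.3   1.4   0.56]
[array([-1.1,  0.4,  0.1]), array([   3.7, -362.4, -387.4])]
```

```bash
python3 -m inch '[[[0,0.3,0],[1,-40,-43],1],[[0,0.3,0],[2,-81,-86],1],[[0,0.3,0],[2,-122,-130],1],[[0,0.3,0],[2,-162,-173],1],[[0,0.3,0],[2,-203,-217],1],[[0,0.3,0],[3,-244,-260],1],[[0,0.3,0],[3,-284,-304],1],[[0,0.3,0],[3,-325,-347],1],[[0,0.3,0],[3,-362,-387],1],[[0,0.3,0],[3,-362,-387],1]]'; python3 -m inch '[[[0,0,0],[0,0,0],1],[[0,0,0],[0,0,0],1]]';python3 - <<'E'
from h import *
dirs(); print(togo((.515,-.365,.092),39))
p,P,W,K=shot("top"); print(circ(P,.138,.165,(.567,-.268),.03),circ(P,.138,.165,(.452,-.284),.03))
E
```

```text
clock: 42.12
position: [0.5109, -0.3698, 0.2493]
ee_rot: [-0.227, 0.67, 0.226, 0.669]
ft_force: [-0.1, 0.4, -3.6]
grip_width: 0.481
clock: 42.38
position: [0.511, -0.3688, 0.2486]
ee_rot: [-0.227, 0.67, 0.227, 0.669]
ft_force: [0.1, -0.4, -3.2]
grip_width: 0.485
t 42.38 pos [ 511.  -368.8  248.6] jawyaw 37.5 x [-0.001 -0.001 -1.   ] F [ 0.1 -0.4 -3.2] w 0.485 j7 [-0.16  0.48  1.    1.46 -0.4   1.42  1.5 ]
[array([-1.5, -0.1, -0. ]), array([156.6,   0.6,   5.8])]
([566.6, -267.3, 18.7, 147.8], 192) ([450.8, -284.4, 18.5, 146.9], 213)
```

```bash
python3 -m inch '[[[0,0,0],[50,0,5.8],1],[[0,0,0],[100,0,5.8],1],[[0,0,0],[145,0,5.8],1],[[0,0,0],[154,0,5.8],1],[[0,0,0],[157,0,5.8],1],[[0,0,0],[159,0,5.8],1],[[0,0,0],[160,0,5.8],1]]';python3 - <<'E'
from h import *
dirs()
E
```

```text
clock: 43.3
position: [0.5164, -0.3656, 0.0901]
ee_rot: [-0.228, 0.669, 0.227, 0.67]
ft_force: [-0.3, 0.8, -4.3]
grip_width: 0.484
t 43.3 pos [ 516.4 -365.6   90.1] jawyaw 37.5 x [ 0.001 -0.002 -1.   ] F [-0.3  0.8 -4.3] w 0.484 j7 [-0.11  0.61  0.9   1.64 -0.52  1.14  1.57]
```

```bash
python3 -m inch '[[[0,0,0],[1,0,0],1],[[0,0,0],[1.5,0,0],1],[[0,0,0],[1.5,0,0],1]]'; python3 -m inch '[[[0,0,0],[0,0,0],0],[[0,0,0],[0,0,0],0],[[0,0,0],[0,0,0],0],[[0,0,0],[-50,0,0],0],[[0,0,0],[-100,0,0],0],[[0,0,0],[-100,0,0],0],[[0,0,0],[-100,0,0],0]]'
python3 - <<'E'
from h import *
dirs(); p,P,W,K=shot("wrist"); print(circ(P,.108,.125,(.515,-.365),.04)); 
for n in ("top","side"):
    p,P,W,K=shot(n); print(n,circ(P,.108,.125,(.515,-.365),.04))
print(circ(P,.07,.085,(.658,-.053),.026)); print(togo((.658,-.0535,.20),84),togo((.658,-.0535,.2),39))
E
```

```text
clock: 43.68
position: [0.5168, -0.366, 0.0898]
ee_rot: [-0.228, 0.669, 0.226, 0.67]
ft_force: [-1.5, 1.4, 6.0]
grip_width: 0.48
clock: 44.55
position: [0.5165, -0.3655, 0.1893]
ee_rot: [-0.228, 0.669, 0.227, 0.67]
ft_force: [-0.2, 0.5, -1.0]
grip_width: 1.002
t 44.55 pos [ 516.5 -365.5  189.3] jawyaw 37.5 x [ 0.002 -0.002 -1.   ] F [-0.2  0.5 -1. ] w 1.002 j7 [-0.15  0.52  0.97  1.54 -0.44  1.31  1.52]
([516.4, -366.1, 21.6, 115.6], 1374)
top ([515.9, -364.4, 22.1, 116.7], 174)
side ([515.4, -365.1, 21.6, 114.5], 286)
None
[array([-46.5,  -0.1,   0.1]), array([-11.8, 161. , 302.4])] [array([-1.5, -0. ,  0.1]), array([-11.8, 161. , 302.4])]
```

```bash
python3 -m inch '[[[0,0,0],[-2,27,50],0.35],[[0,0,0],[-4,53,100],0.35],[[0,0,0],[-6,80,151],0.35],[[0,0,0],[-8,107,201],0.35],[[0,0,0],[-10,133,251],0.35],[[0,0,0],[-11,161,302],0.35],[[0,0,0],[-11,161,302],0.35],[[0,0,0],[-11,161,302],0.35],[[0,0,0],[-11,161,302],0.35]]' 20
python3 - <<'E'
from h import *
dirs(); p,P,W,K=shot("wrist","w18.png"); print(circ(P,.07,.085,(.658,-.053),.026)); dirs()
p,P,W,K=shot("top"); print(circ(P,.07,.085,(.658,-.053),.026))
print(togo((.6583,-.053,.053),39))
E
```

```text
clock: 45.82
position: [0.6571, -0.0557, 0.1991]
ee_rot: [-0.227, 0.67, 0.226, 0.67]
ft_force: [1.0, -0.8, -0.6]
grip_width: 0.653
t 45.83 pos [657.1 -55.7 199.1] jawyaw 37.4 x [ 0.    -0.002 -1.   ] F [ 1.  -0.8 -0.6] w 0.653 j7 [-0.61  0.56  0.92  1.44 -0.45  1.35  0.98]
([658.1, -53.2, 18.2, 75.7], 1115)
t 45.88 pos [657.2 -55.5 199.2] jawyaw 37.4 x [ 0.    -0.002 -1.   ] F [ 0.8 -0.4 -0.3] w 0.649 j7 [-0.61  0.56  0.92  1.44 -0.45  1.35  0.98]
([659.3, -47.6, 16.6, 78.1], 62)
[array([-1.6, -0. ,  0.1]), array([146.3,   1.4,   2.2])]
```

View pics/w18.png

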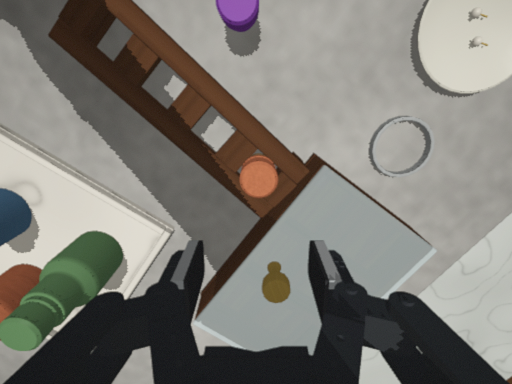

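Run:
```python
from h import *
p,P,W,K=shot("wrist"); T,_=tool()
m=(P[...,2]>.052)&(P[...,2]<.07)&(P[...,0]>.68)
q=(P[m]-np.array([.6583,-.053,0]))*1000
k=np.argsort(np.hypot(q[:,0],q[:,1]))[:3]; print(q[k].round(1))
tz=T[:2,2]; ty=T[:2,1]; a=q[:,:2]@tz; b=q[:,:2]@ty
s=(abs(b)<14)&(a>0); print("along jaw + nearest",a[s].min() if s.any() else None)
```

```text
[[44.7  0.7 52.5]
 [44.6  2.2 53. ]
 [44.7 -0.5 58.8]]
along jaw + nearest 46.31724817678251
```

```bash
python3 -m inch '[[[-10,0,0],[20,1.4,2.2],0.35],[[-20,0,0],[40,1.4,2.2],0.35],[[-30,0,0],[50,1.4,2.2],0.35],[[-40,0,0],[60,1.4,2.2],0.35],[[-46,0,0],[60,1.4,2.2],0.35],[[-46,0,0],[60,1.4,2.2],0.35]]'
python3 - <<'E'
from h import *
dirs(); print(togo((.6583,-.0533,.053),84))
E
```

```text
clock: 46.72
position: [0.6582, -0.0532, 0.1395]
ee_rot: [-0.47, 0.528, 0.469, 0.528]
ft_force: [-0.2, 0.2, -0.9]
grip_width: 0.651
t 46.73 pos [658.2 -53.2 139.5] jawyaw 83.3 x [ 0.001 -0.001 -1.   ] F [-0.2  0.2 -0.9] w 0.651 j7 [-0.5   0.55  0.72  1.51 -0.38  1.23  1.73]
[array([-0.7, -0.1,  0.1]), array([86.5, -0. , -0. ])]
```

```bash
python3 -m inch '[[[0,0,0],[40,0,0],0.35],[[0,0,0],[75,0,0],0.35],[[0,0,0],[87,0,0],0.35],[[0,0,0],[87,0,0],0.35],[[0,0,0],[87,0,0],1],[[0,0,0],[87,0,0],1],[[0,0,0],[87,0,0],1],[[0,0,0],[87,0,0],1],[[0,0,0],[87,0,0],1]]' 60
python3 - <<'E'
from h import *
dirs()
E
python3 -m inch '[[[0,0,0],[-10,0,0],1],[[0,0,0],[-25,0,0],1],[[0,0,0],[-60,0,0],1],[[0,0,0],[-110,0,0],1],[[0,0,0],[-150,0,0],1],[[0,0,0],[-150,0,0],1],[[0,0,0],[-150,0,0],1]]'
python3 - <<'E'
from h import *
dirs(); p,P,W,K=shot("wrist","w19.png"); print(togo((.5162,-.3656,.205),38)); print(plane(P,W,(238,276,232,284)))
T,_=tool(); q=(P-T[:3,3])@T[:3,:3]*1000
m=(q[...,0]<-10)&(q[...,0]>-30)&(abs(q[...,2])<25)&(abs(q[...,1])<30)&(p[...,0].astype(int)>p[...,2]+30)
print(cv2.minEnclosingCircle(q[m][:,1:].astype(np.float32)))
E
```

```text
clock: 47.85
position: [0.6594, -0.0535, 0.0543]
ee_rot: [-0.471, 0.528, 0.469, 0.529]
ft_force: [-0.6, 0.3, 7.2]
grip_width: 0.397
t 47.85 pos [659.4 -53.5  54.3] jawyaw 83.3 x [ 0.004 -0.001 -1.   ] F [-0.6  0.3  7.2] w 0.397 j7 [-0.47  0.64  0.67  1.57 -0.44  1.08  1.77]
clock: 48.72
position: [0.6586, -0.0532, 0.2043]
ee_rot: [-0.471, 0.528, 0.469, 0.529]
ft_force: [0.3, -0.0, -1.2]
grip_width: 0.399
t 48.73 pos [658.6 -53.2 204.3] jawyaw 83.3 x [ 0.004 -0.001 -1.   ] F [ 0.3 -0.  -1.2] w 0.399 j7 [-0.51  0.5   0.75  1.43 -0.34  1.34  1.7 ]
[array([45.3,  0. ,  0.1]), array([  -1.6,  104.7, -326.9])]
(array([-0.996,  0.089,  0.009]), array([-21.6,   7.2,  -0.7]), 1973)
((-0.28971755504608154, -1.2620538473129272), 19.778650283813477)
```

View pics/w19.png

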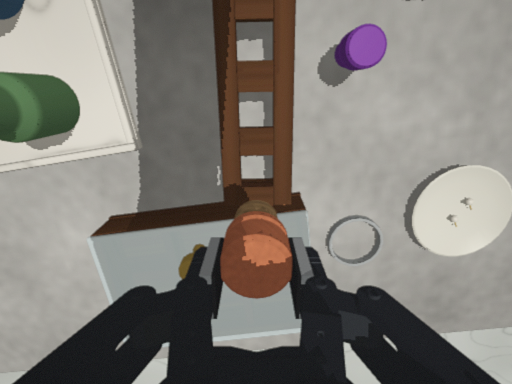

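```bash
python3 -m inch '[[[0,0,0],[-15,17,-54],1],[[0,0,0],[-25,34,-108],1],[[0,0,0],[-25,51,-162],1],[[0,0,0],[-25,68,-216],1],[[0,0,0],[-15,86,-270],1],[[0,0,0],[-10,104,-327],1],[[0,0,0],[-5,104,-327],1],[[0,0,0],[0,104,-327],1],[[0,0,0],[0,104,-327],1]]'
python3 - <<'E'
from h import *
dirs(); p,P,W,K=shot("wrist","w20.png"); dirs(); print(plane(P,W,(240,274,240,284)))
T,_=tool(); q=(P-T[:3,3])@T[:3,:3]*1000
m=(q[...,0]<-10)&(q[...,0]>-35)&(abs(q[...,2])<25)&(abs(q[...,1])<30)&(p[...,0].astype(int)>p[...,2]+15)
s=q[m]; print(s.min(0).round(1),s.max(0).round(1))
print(circ(P,.108,.125,(.516,-.3656),.04))
cv2.imwrite("pics/z20.png",cv2.resize(cv2.imread("pics/w20.png")[150:320,170:340],(640,640),interpolation=cv2.INTER_CUBIC))
E
```

```text
clock: 49.9
position: [0.5178, -0.3639, 0.2025]
ee_rot: [-0.471, 0.527, 0.47, 0.528]
ft_force: [0.1, 0.6, -0.3]
grip_width: 0.401
t 49.9 pos [ 517.8 -363.9  202.5] jawyaw 83.5 x [ 0.001  0.001 -1.   ] F [ 0.1  0.6 -0.3] w 0.401 j7 [-0.07  0.46  0.84  1.52 -0.35  1.32  2.25]
t 49.95 pos [ 517.8 -364.1  202.9] jawyaw 83.5 x [ 0.002  0.    -1.   ] F [ 0.4 -0.5 -0.3] w 0.401 j7 [-0.07  0.46  0.84  1.52 -0.35  1.32  2.25]
(array([-1.   ,  0.   ,  0.008]), array([-21. ,   5.7,  -0.4]), 1490)
[-23.4 -16.5 -18. ] [-10.1  19.7  16.3]
([516.3, -366.4, 21.4, 115.7], 905)
```

View pics/z20.png

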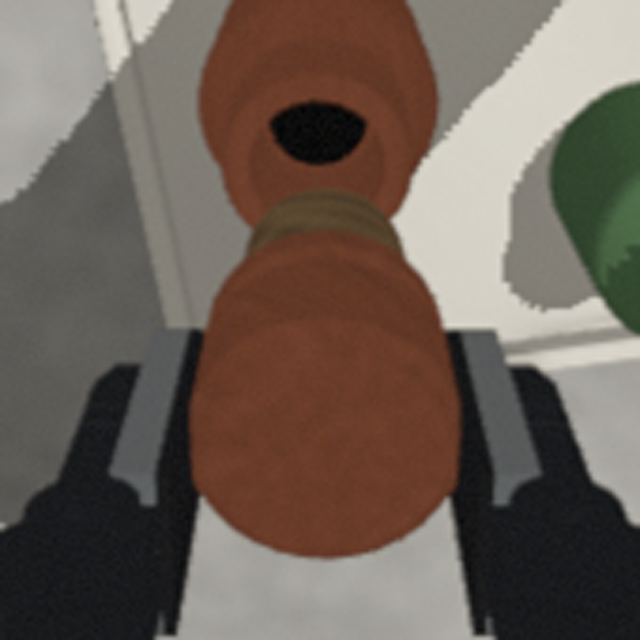

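```bash
python3 -m inch '[[[0,0,0],[10,0,-1.4],1],[[0,0,0],[25,0,-1.4],1],[[0,0,0],[37,0,-1.4],1],[[0,0,0],[40,0,-1.4],1],[[0,0,0],[40,0,-1.4],1]]'
python3 - <<'E'
from h import *
dirs(); print(togo((.5179,-.3655,.15)))
shot("top","t21.png");  shot("side","s21.png")
i=cv2.imread("pics/s21.png");j=cv2.imread("pics/t21.png")
cv2.imwrite("pics/z21.png",cv2.hconcat([cv2.resize(i[250:380,190:320],(400,400)),cv2.resize(j[190:290,380:480],(400,400))]))
E
```

```text
clock: 50.58
position: [0.5177, -0.3655, 0.1628]
ee_rot: [-0.471, 0.527, 0.47, 0.528]
ft_force: [0.2, -0.1, -0.7]
grip_width: 0.399
t 50.58 pos [ 517.7 -365.5  162.8] jawyaw 83.4 x [ 0.002  0.    -1.   ] F [ 0.2 -0.1 -0.7] w 0.399 j7 [-0.06  0.49  0.82  1.56 -0.38  1.25  2.27]
[None, array([12.8, -0.2,  0. ])]
```

View pics/z21.png

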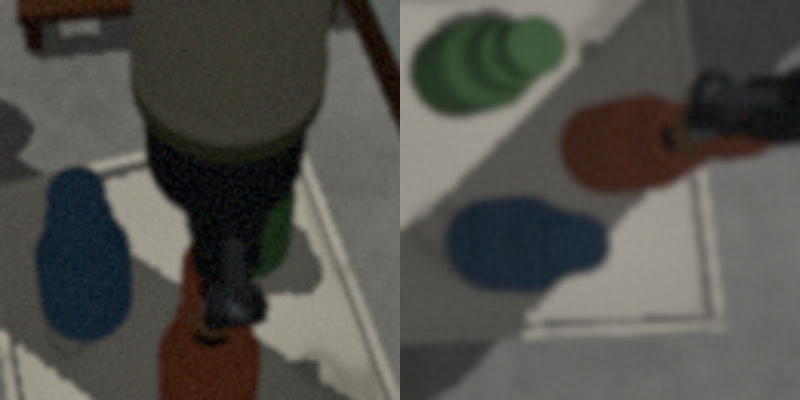

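```bash
python3 -m inch '[[[0,0,0],[4,0,0],1],[[0,0,0],[8,0,0],1],[[0,0,0],[12,0,0],1],[[0,0,0],[15,0,0],1]]'
python3 - <<'E'
from h import *
dirs()
E
python3 -m inch '[[[0,0,0],[4,0,0],1],[[0,0,0],[8,0,0],1],[[0,0,0],[12,0,0],1],[[0,0,0],[15,0,0],1]]'
python3 - <<'E'
from h import *
dirs()
E
```

```text
clock: 51.18
position: [0.5178, -0.3657, 0.148]
ee_rot: [-0.471, 0.527, 0.47, 0.528]
ft_force: [0.6, 0.6, -1.4]
grip_width: 0.403
t 51.17 pos [ 517.8 -365.7  148. ] jawyaw 83.4 x [ 0.002 -0.    -1.   ] F [ 0.6  0.6 -1.4] w 0.403 j7 [-0.05  0.51  0.81  1.58 -0.39  1.22  2.28]
clock: 51.68
position: [0.5178, -0.3656, 0.1327]
ee_rot: [-0.471, 0.527, 0.47, 0.528]
ft_force: [0.3, 1.8, 1.1]
grip_width: 0.4
t 51.67 pos [ 517.8 -365.6  132.7] jawyaw 83.4 x [ 0.002  0.    -1.   ] F [0.3 1.8 1.1] w 0.4 j7 [-0.05  0.52  0.8   1.59 -0.4   1.19  2.29]
```

```bash
python3 -m inch '[[[0,0,0],[2,0,0],1],[[0,0,0],[4,0,0],1],[[0,0,0],[4,0,0],1]]'; python3 -m inch '[[[0,0,0],[0,0,0],0],[[0,0,0],[0,0,0],0],[[0,0,0],[0,0,0],0],[[0,0,0],[-30,0,0],0],[[0,0,0],[-60,0,0],0],[[0,0,0],[-60,0,0],0],[[0,0,0],[-60,0,0],0]]'
python3 - <<'E'
from h import *
p,P,W,K=shot("wrist","w22.png");dirs(); print(circ(P,.138,.165,(.517,-.366),.03),togo((.5165,-.366,.158),84))
E
```

```text
clock: 52.05
position: [0.5178, -0.3656, 0.1287]
ee_rot: [-0.471, 0.527, 0.47, 0.528]
ft_force: [-0.2, 0.9, -0.8]
grip_width: 0.4
clock: 52.92
position: [0.5175, -0.3653, 0.1881]
ee_rot: [-0.471, 0.527, 0.47, 0.528]
ft_force: [-0.5, 0.4, 0.0]
grip_width: 1.003
t 52.98 pos [ 517.4 -365.2  187.8] jawyaw 83.4 x [ 0.001  0.001 -1.   ] F [ 0.9  0.2 -0.6] w 0.995 j7 [-0.07  0.47  0.83  1.53 -0.36  1.29  2.26]
([516.1, -366.4, 18.3, 150.3], 2280) [array([-0.6,  0. ,  0. ]), array([29.8,  0.8, -0.9])]
```

View pics/w22.png

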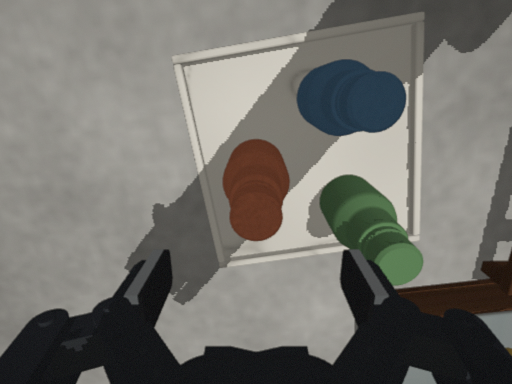

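Clay stopper is in, 4–5 mm proud. Tapping it home.

```bash
python3 -m inch '[[[0,0,0],[0,1,-1],1],[[0,0,0],[5,1,-1],1],[[0,0,0],[12,1,-1],1],[[0,0,0],[20,1,-1],1],[[0,0,0],[27,1,-1],1],[[0,0,0],[32,1,-1],1]]' 60; python3 -m inch '[[[0,0,0],[2,0,0],1],[[0,0,0],[4,0,0],1],[[0,0,0],[6,0,0],1],[[0,0,0],[9,0,0],1],[[0,0,0],[12,0,0],1],[[0,0,0],[14,0,0],1]]'
python3 - <<'E'
from h import *
dirs()
E
```

```text
clock: 53.72
position: [0.5162, -0.3659, 0.1551]
ee_rot: [-0.47, 0.527, 0.471, 0.528]
ft_force: [-0.7, 0.4, 0.0]
grip_width: 0.0
clock: 54.48
position: [0.5181, -0.3678, 0.1462]
ee_rot: [-0.473, 0.526, 0.468, 0.529]
ft_force: [-6.6, 5.6, 44.7]
grip_width: 0.003
t 54.48 pos [ 518.1 -367.8  146.2] jawyaw 83.4 x [ 0.007 -0.002 -1.   ] F [-6.6  5.6 44.7] w 0.003 j7 [-0.05  0.51  0.81  1.58 -0.39  1.21  2.29]
```

```bash
python3 -m inch '[[[0,0,0],[-60,0,0],1],[[0,0,0],[-110,0,0],1],[[0,0,0],[-130,0,0],1],[[0,0,0],[-130,-30,50],1],[[0,0,0],[-130,-30,100],1],[[0,0,0],[-130,-30,160],1],[[0,0,0],[-130,-30,220],1],[[0,0,0],[-130,-30,280],1],[[0,0,0],[-130,-30,280],1]]'
python3 - <<'E'
from h import *
dirs(); p,P,W,K=shot("wrist","w23.png"); pt,Pt,W,K=shot("top","t23.png"); ps,Ps,W,K=shot("side","s23.png")
for n,xy in dict(blue=(.452,-.284),sage=(.567,-.268),clay=(.516,-.366)).items():
    print(n,"wrist",circ(P,.135,.165,xy,.03),"top",circ(Pt,.138,.165,xy,.03),"side",circ(Ps,.138,.165,xy,.03))
    for N,p,Q in(("top",pt,Pt),("side",ps,Ps)):
        m=(np.hypot(Q[...,0]-xy[0],Q[...,1]-xy[1])<.012)&(Q[...,2]>.138)&(Q[...,2]<.16); s=Q[m]; c=s.mean(0); v=np.linalg.svd(s-c,full_matrices=False)[2][2]; print("  top normal",N,v.round(3),len(s))
for n,xy in dict(white=(.468,.146),yellow=(.68,.41)).items(): print(n,circ(Pt,.095,.125,xy,.05))
for n,xy,h in (("saucer",(.746,.187),.02),): pass
i=cv2.imread("pics/s23.png"); cv2.imwrite("pics/z23.png",cv2.resize(i[230:384,160:360],(800,600),interpolation=cv2.INTER_CUBIC))
E
```

```text
clock: 55.6
position: [0.58, -0.0864, 0.2757]
ee_rot: [-0.475, 0.524, 0.472, 0.527]
ft_force: [-0.2, 0.1, 0.2]
grip_width: -0.001
t 55.6 pos [580.  -86.4 275.7] jawyaw 84.0 x [ 0.007  0.    -1.   ] F [-0.2  0.1  0.2] w -0.001 j7 [-0.58  0.27  0.8   1.54 -0.2   1.41  1.7 ]
blue wrist ([452.4, -284.8, 18.3, 145.2], 1341) top None side ([451.2, -284.2, 18.6, 144.8], 298)<stdin>:6: RuntimeWarning: Mean of empty slice.
  ret = um.true_divide(
Traceback (most recent call last):
IndexError: index 2 is out of bounds for axis 0 with size 0
```

View pics/t23.png

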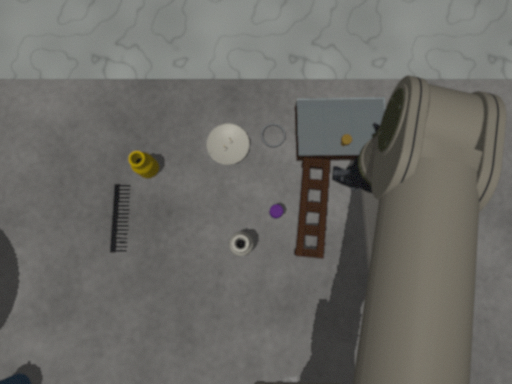

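```bash
python3 -m inch '[[[0,0,0],[0,0,60],1],[[0,0,0],[0,0,120],1],[[0,0,0],[0,0,180],1],[[0,0,0],[0,0,240],1],[[0,0,0],[0,0,300],1],[[0,0,0],[0,0,350],1],[[0,0,0],[0,0,350],1],[[0,0,0],[0,0,350],1]]'
python3 - <<'E'
from h import *
dirs(); pt,Pt,W,K=shot("top","t24.png"); ps,Ps,W,K=shot("side","s24.png")
for n,xy in dict(blue=(.452,-.284),sage=(.567,-.268),clay=(.516,-.366)).items():
    print(n,"top",circ(Pt,.138,.165,xy,.03),"side",circ(Ps,.138,.165,xy,.03))
    for N,Q in(("top",Pt),("side",Ps)):
        m=(np.hypot(Q[...,0]-xy[0],Q[...,1]-xy[1])<.013)&(Q[...,2]>.138)&(Q[...,2]<.16); s=Q[m]; v=np.linalg.svd(s-s.mean(0),full_matrices=False)[2][2]; print("  top normal",N,v.round(3),len(s))
        print("  shoulder",N,circ(Q,.05,.078,xy,.045))
print(circ(Pt,.095,.125,(.468,.146),.05))
i=cv2.imread("pics/s24.png"); cv2.imwrite("pics/z24.png",cv2.resize(i[234:384,160:360],(800,600),interpolation=cv2.INTER_CUBIC))
E
```

```text
clock: 56.75
position: [0.62, 0.2512, 0.2757]
ee_rot: [-0.472, 0.528, 0.467, 0.53]
ft_force: [0.3, -0.6, 0.8]
grip_width: -0.002
t 56.75 pos [620.  251.2 275.7] jawyaw 83.2 x [ 0.008 -0.004 -1.   ] F [ 0.3 -0.6  0.8] w -0.002 j7 [-0.9   0.46  0.66  1.3  -0.27  1.47  1.18]
blue top ([451.9, -285.0, 18.6, 147.2], 212) side ([450.2, -284.6, 18.6, 145.0], 292)
  top normal top [-0.003 -0.047  0.999] 98
  shoulder top ([451.5, -283.8, 30.9, 70.1], 133)
  top normal side [-0.015 -0.007 -1.   ] 139
  shoulder side ([450.9, -286.3, 30.7, 70.5], 312)
sage top ([567.6, -267.3, 18.3, 147.3], 197) side ([567.0, -267.2, 18.7, 144.9], 261)
  top normal top [0.007 0.042 0.999] 93
  shoulder top ([567.2, -266.6, 31.0, 69.8], 131)
  top normal side [-0.006  0.019 -1.   ] 123
  shoulder side ([565.9, -267.7, 31.0, 69.9], 301)
clay top ([516.2, -364.9, 18.9, 147.0], 205) side ([515.6, -365.4, 18.6, 144.7], 363)
  top normal top [-0.006  0.009  1.   ] 98
  shoulder top ([515.5, -363.3, 31.0, 68.6], 151)
  top normal side [-0.015 -0.006  1.   ] 180
  shoulder side ([515.4, -365.7, 31.0, 72.2], 289)
([468.5, 146.0, 21.3, 109.9], 132)
```

View pics/z24.png

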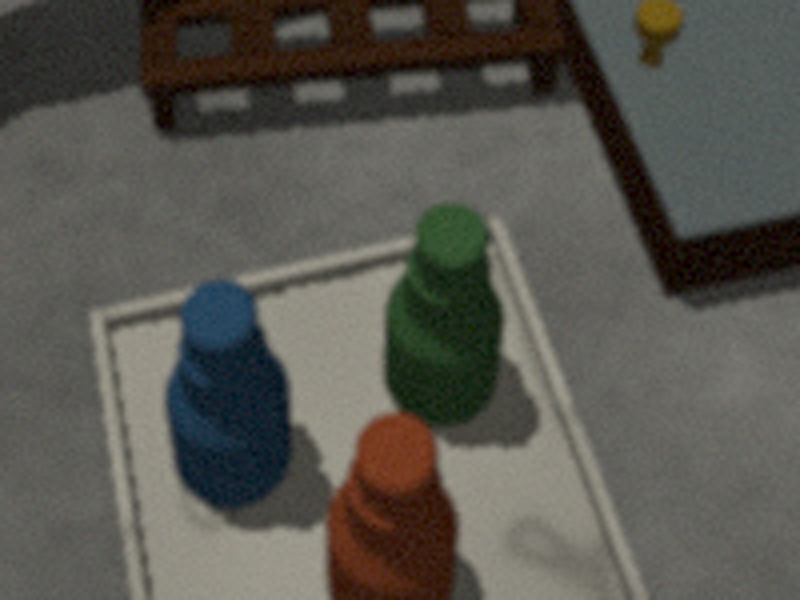

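View pics/t24.png

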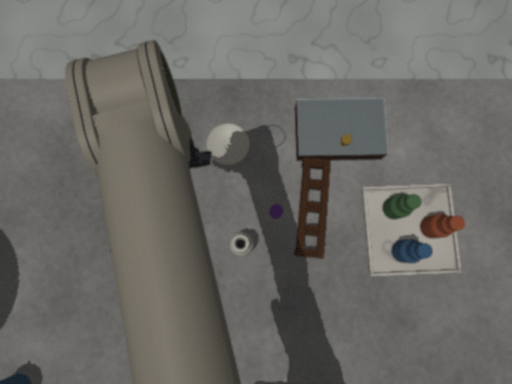

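All three bottles stand on the tray with their stopper heads at the same home height. Nothing else has moved. Handing in.

```bash
python3 -m inch '[[[0,0,0],[0,0,0],1],[[0,0,0],[0,0,0],1],[[0,0,0],[0,0,0],1]]'
python3 - <<'E'
from h import *
print(manip.hand_in())
E
```

```text
clock: 57.22
position: [0.62, 0.2507, 0.2763]
ee_rot: [-0.472, 0.528, 0.467, 0.53]
ft_force: [0.5, -0.1, -0.4]
grip_width: 0.004
the job is handed in; nothing more can be done
None
```

The rack held three stoppers: blue, sage and terracotta. I stood each matching bottle on the marble tray and drove its stopper home, blue with the stopper still in the grip and the other two with closed fingers. The white stopper was not in the rack, so the white bottle stayed where it was. I handed in at about 57 s.

**Last checks:**
- **Seating:** All three stopper heads read the same height, 147 mm in the top camera and 145 mm in the side camera. Fully home is 146 mm.
- **Position:** The bottles stand about (-60, +25), (+56, +42) and (+5, -56) mm from the tray centre, all inside the 85 mm limit.
- **Alignment:** Head and shoulder centres agree to about 2 mm, and the heads look level in the side camera. The top camera read about 0.04–0.05 rad of slope for blue and sage. The side camera read 0.02 rad or less for both, so I took that as depth noise.
- **Bystanders:** I saw no movement of the saucer, bangle, comb, flap or look-alikes in the pictures. I did not measure them.

**What went off plan:**
- **Blue bottle:** It sat about 15 mm from where I had released it, either from the expected knock or from the release itself. It is still upright on the tray.
- **Sage stopper:** It tilted about 11° in the grip. I straightened it by turning the wrist before inserting it.

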